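# Load the tube carrier into the lidded test box

## Task

Raise the lid of the test box by its bar until the folding stay locks and holds it up, then lift the tube carrier in, keeping it upright, and stand it wholly on the black rubber pad with its long side along the pad's. Then break the stay at its thumb plate and lower the lid by the bar until it is fully shut, without ever letting it drop. Leave the jar, the dial gauge and the big tube rack where they are.

Things in the scene. Friction and masses are not known exactly. Their poses are not given: they have to be found in the camera images.
- test_box: Aluminium box with a blue lid, fixed to the bench: 200 mm deep (x), 280 mm wide (y), walls 6 mm thick, rim 100 mm above the bench. Origin: centre of its underside, on the bench. Its own x points from the front (bar side) to the hinges at the back, y to the left seen from the front, z up; it is turned by up to 0.3 rad.
- pad (a point): Centre of the top face of the flat black rubber pad inside the box, 10 mm above the bench, at (-10, 40) mm in the box's frame. 90 mm along the box's x, 160 mm along its y (axes as the box); it lies left of the stay's working space, the 55 mm next to the right (-y) wall. Hidden while the lid is shut.
- lid (a joint): Lid angle, rad: 0 shut, grows as the front edge rises; with the stay straight it reaches 1.431 and cannot go farther. The lid weighs about 0.75 kg. Its hinges are stiff: they alone carry the lid while it stands above about 1.05 rad; below that it can fall shut if let go.
- lid_bar (a point): Centre of the lid's bar handle: round steel bar 12 mm thick, 110 mm long along the box's y, 37 mm ahead of the lid's front edge (gap 31 mm), a post at each end; 237 mm from the hinge axis, at the lid's mid-thickness. 105 mm above the bench when shut, about 340 mm when fully raised, then just above the lid's top edge. Raising takes about 6 N. Its axes turn with the lid (as the box's when shut).
- lid_hinge (a point): Point on the lid's hinge axis (parallel to the box's y), at (100, 0, 105) mm in the box's frame. The lid is 10 mm thick, 200 mm from this axis to its front edge.
- knuckle (a joint): Knuckle of the two-strap folding stay by the right (-y) wall, rad: 0 lid shut (folded), 2.886 straps in line, 3.026 locked at its stop just past the line. A light spring snaps it there when the lid is within 0.01 rad of 1.431. Pushed below 2.5 (plate moved 25 to 40 mm) it stays broken as the stiff hinges carry the lid; pushed over 50 mm, the lid sinks so far that it can fall.
- stay_plate (a point): Centre of the steel thumb plate on the stay, 14 mm below the knuckle: 26 mm along the strap, 30 mm along the box's y, 4 mm thick. Stay locked: at (-8, -104, 140) mm in the box's frame, its face looking forward and up. Pushing that face back and down (box x 0.88, z -0.48) with about 3 N breaks the stay; the strap turns about a pivot 97 mm from it, near the front below. Hidden while the lid is shut.
- carrier: Tube carrier: white plastic block 56 mm (its x) by 130 mm (its y) and 24 mm high, with eight short glass tubes up to 62 mm high in two groups at its ends, and between them an upright aluminium handle plate in the middle. Origin: centre of its underside. About 0.35 kg. Stands on the bench left of the box, at one of three places, turned by up to 0.6 rad.
- carrier_grip (a point): Grip point on the carrier's handle plate, 64 mm above its underside, on its middle. The plate is 10 mm thick (carrier's x), 34 mm long (its y), its top at 82 mm; nearest tubes are 26 mm from the middle along y.
- jar: Amber glass jar with black cap, 64 mm across, 85 mm high; origin: centre of its underside. Leave alone.
- gauge: Dial gauge on a stand: 75 mm square steel foot, round dial, 134 mm high; origin: centre of the foot's underside. Leave alone.
- slab: Big tube rack: white slab 200 by 130 by 25 mm with many glass tubes, 75 mm high; origin: centre of its underside. Leave alone, on the bench right of the robot.
There are look-alikes about, which are no part of the job. What is shaped like the carrier but green or turquoise is not meant.

How it is judged:
By the outcome, as a careful person would: the job done as asked, in the order asked, and still so for the second after the job is handed in, with the robot touching nothing.
It also fails if it takes over 72 s, if anything falls off the work surface, if the arm or the gripper's body presses on something with over 40 N, if the wrist force passes 120 N, or if a joint passes its speed limit or range.

## Robot

A 6-joint arm with a two-finger parallel gripper is mounted at the origin on the work surface. World frame = base frame: x ahead of the robot, y to its left, z up, the work surface at z = 0. Lengths are in m, angles in rad, forces in N, time in s.
With the tool pointing down it reaches from about 0.35 to 0.85 m from the base axis. Payload 8.1 kg.
Tool frame: the origin (TCP) lies between the finger pads; the fingertips stand 14 mm ahead of it and the grasp point (between the pads) lies 5 mm behind it; z points along the fingers, y is the direction in which the jaws open and shut (so a half turn about z gives the same grasp; the last joint's range is limited). The gripper opens to 93 mm and grips with 3 to 60 N. Pads are 15 mm wide; open, the fingers measure 128 mm over their backs; the gripper's body (75 mm by 188 mm) begins 65 mm behind the grasp point.
Start: joints at [-1.353, 0.13, 1.488, -0, 1.523, -0.085], TCP at [0.179, -0.573, 0.233] pointing down, gripper open.
Joint ranges: [-2.96, 2.96], [-0.89, 2.26], [0.02, 2.5], [-1.34, 4.48], [0, 2.73], [-2.66, 2.66]. Speed limits (rad/s): [2.39, 2.39, 2.79, 3.14, 3.14, 3.14].

## Interface

Orientations are given as a rotation vector (axis times angle).
In Python, from plant import robot gives the robot as it stands.
- The arm moves only by the tool step_arm, never from a script. Its argument "targets" is a list of rows, each an object of numbers: "tx", "ty", "tz": the shift along the tool's x, y, z in mm; "ax", "ay", "az": the turn, a rotation vector about the tool's x, y, z in rad; "grip": the closure in counts, from 0 (fully open) to 255 (shut). In form: [{"tx": .., "ty": .., "tz": .., "ax": .., "ay": .., "az": .., "grip": ..}, ...]. A call has 1 to 20 rows; each row shifts and turns the commanded pose from where the row before left it, along the tool's axes as they then stand; what a row does not reach is not made up. A row lasts 1/10 s, in which the tool goes at most 50 mm and 8.59 degrees, less where a joint would pass 70% of its speed; a pose out of reach is approached as far as the arm can. A call with a gripper value outside its range is refused whole. The fingers move at their own pace and stop on an object; "squeeze" is the grip in N (left out, the last holds). Time passes only in rows, so rows that do not move let the fingers close. It gives the time, the measured TCP pose, the force and the opening at its end, in the units of the state.
- robot.read_state(): the state, without advancing time (a new reading comes with each control period).
- robot.read_camera(name): name is "scene" or "top" or "wrist"; returns a dict with "frame" (480x640x3 uint8, blue, green, red), "fx", "fy", "cx", "cy" (pixels), "R" (3x3) and "t" (3): a world point X has camera coordinates R X + t. Camera axes: x right, y down, z forward; pixel columns grow to the right and rows downward; lengths in m; the calibration is good to about 2 mm. A picture is of the moment at which its call begins. There is no depth.
- robot.close_job(): hands the job in, once; it reports no verdict.
The state is a dict: "t": time; "q": joint angles; "dq": joint speeds; "joint_torque": joint torques, N m; "tool_pos": TCP position; "orientation": TCP orientation; "force": force on the tool from outside, world axes, zero at the start; "wrist_torque": the same for the moment, N m; "opening": finger opening in m.
Only numpy, scipy, OpenCV 4.12 (cv2) and the standard library are available. Lean on these libraries where they do the work, as an engineer would, in place of code of your own. Each camera call takes 0.05 s, during which the arm holds its last target.

## Working session

There is one attempt and no reset: what is moved stays moved. The work goes in short steps, Python scripts to look and compute and a tool call to move; the robot and the scene stay as the last step left them, time stands still between calls to the robot, and variables do not carry over. Pictures are saved under pics/ and viewed, and the job is handed in when it is done.

Besides the shell and the picture viewer there is one more tool, called after "Call:" as name(argument=value, ...), one argument or row to a line, values as JSON. step_arm: Moves the arm, as the interface text tells. Its arguments: {"type":"object","properties":{"targets":{"type":"array"},"squeeze":{"type":"number"}},"required":["targets"]}

```bash
ls -la; mkdir -p pics; python3 - <<'E'
from plant import robot
import cv2
print(robot.read_state())
for n in ("scene","top","wrist"):
    c=robot.read_camera(n); cv2.imwrite(f"pics/{n}0.png",c["frame"])
    print(n,c["fx"],c["fy"],c["cx"],c["cy"],c["R"],c["t"])
E
```

```text
total 12
drwxr-xr-x  3 agent agent 4096 Dec  7 10:13 .
drwxr-xr-x 23 root  root  4096 Dec  7 10:13 ..
drwxr-xr-x  2 agent agent 4096 Dec  7 10:13 pics
{'t': 0.0, 'q': array([-1.35340955e+00,  1.31178206e-01,  1.48924293e+00, -1.32521920e-07,
        1.52299312e+00, -8.53895299e-02]), 'dq': array([-0.00056856, -0.00058519, -0.00036121, -0.00027737,  0.00024762,
       -0.00097205]), 'joint_torque': array([-2.40945665e-04, -5.59843183e+01, -4.91760492e+01,  7.66004319e-02,
        3.53536033e-02, -1.43068119e-04]), 'tool_pos': array([ 0.1788155 , -0.57218008,  0.2315972 ]), 'orientation': array([-3.10386442e+00, -4.73511219e-01,  1.88806624e-04]), 'force': array([-0.09224065,  0.29367063, -0.01397555]), 'wrist_torque': array([ 0.00107781, -0.0296196 , -0.01217687]), 'opening': 0.09303446419001465}
scene 480.9745823018907 480.9745823018907 321.5276397377768 243.6820846018449 [[ 0.84889375  0.5285418   0.00479217]
 [ 0.42207794 -0.6723884  -0.60806583]
 [-0.31816601  0.51820596 -0.79387214]] [-0.46178546 -0.12355446  1.56070042]
top 452.48388545456123 452.48388545456123 320.83520107582456 238.54430388521737 [[ 0.00361682 -0.99998556 -0.00397562]
 [-0.9899967  -0.00301989 -0.14105817]
 [ 0.14104413  0.00444604 -0.98999333]] [0.06761909 0.51935471 1.50953767]
wrist 391.79369774686705 391.79369774686705 316.27944656481355 238.36885416129928 [[ 0.29841955 -0.95443261 -0.00204053]
 [-0.91182876 -0.28572907  0.2948342 ]
 [-0.28198241 -0.08612368 -0.95554625]] [-0.5986296  -0.03547934  0.39048758]
```

View pics/scene0.png

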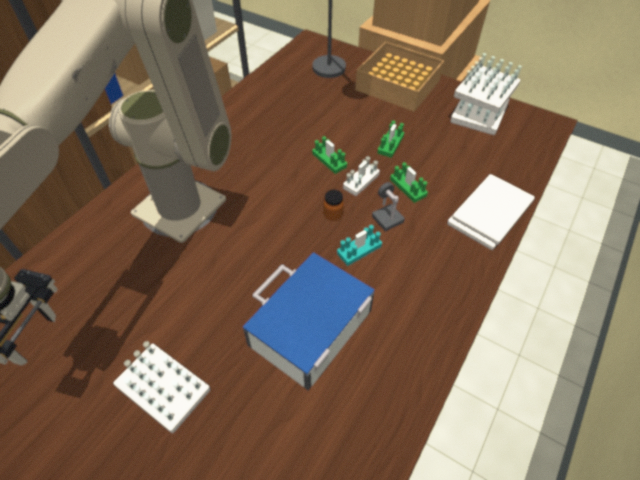

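View pics/top0.png

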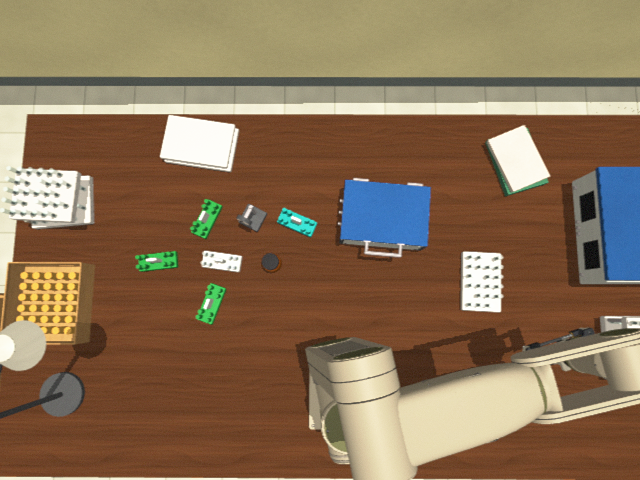

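View pics/wrist0.png

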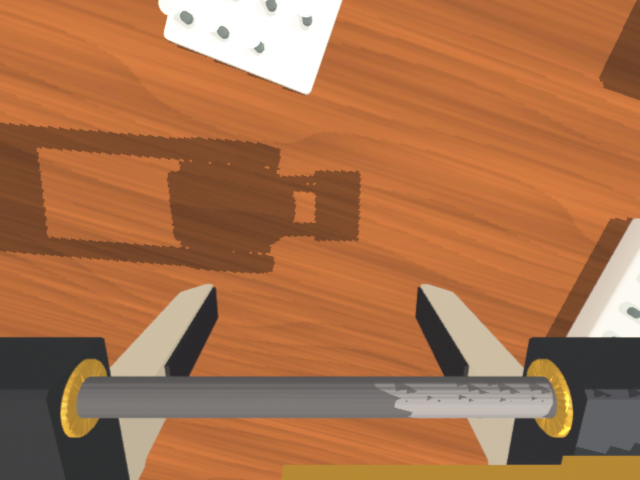

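Scene and top views: the blue-lidded box has its bar towards the robot (top ≈(383,250)). The white carrier is at top ≈(221,261), the jar at (270,262) and the gauge at (252,217). I'll enlarge them.

```bash
python3 - <<'E'
import cv2
t=cv2.imread("pics/top0.png"); s=cv2.imread("pics/scene0.png")
def crop(im,x0,y0,w,h,k,n):
    cv2.imwrite(n,cv2.resize(im[y0:y0+h,x0:x0+w],None,fx=k,fy=k,interpolation=cv2.INTER_CUBIC))
crop(t,330,170,110,95,7,"pics/t_box.png")
crop(t,190,190,110,80,7,"pics/t_car.png")
crop(s,235,250,150,140,4,"pics/s_box.png")
crop(s,310,140,90,80,7,"pics/s_car.png")
E
```

```text
(no output)
```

View pics/t_box.png

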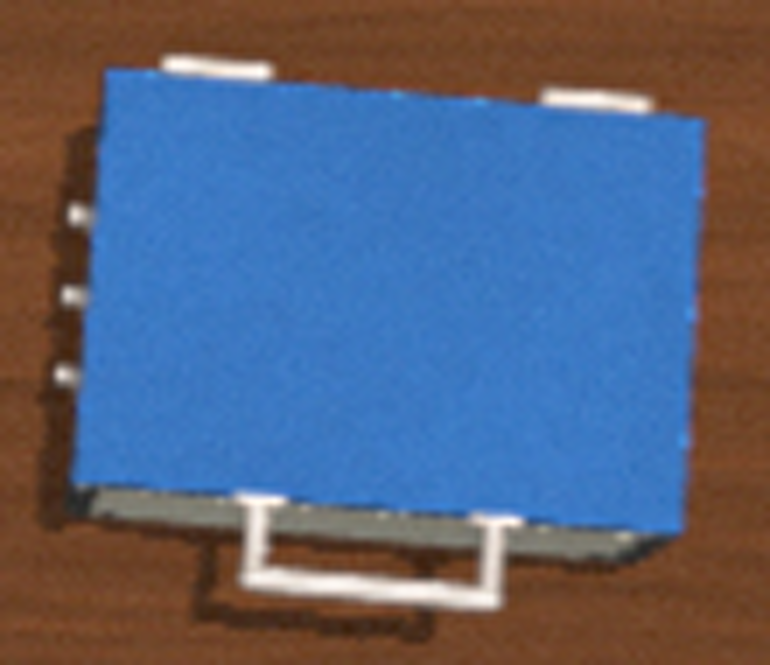

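View pics/t_car.png

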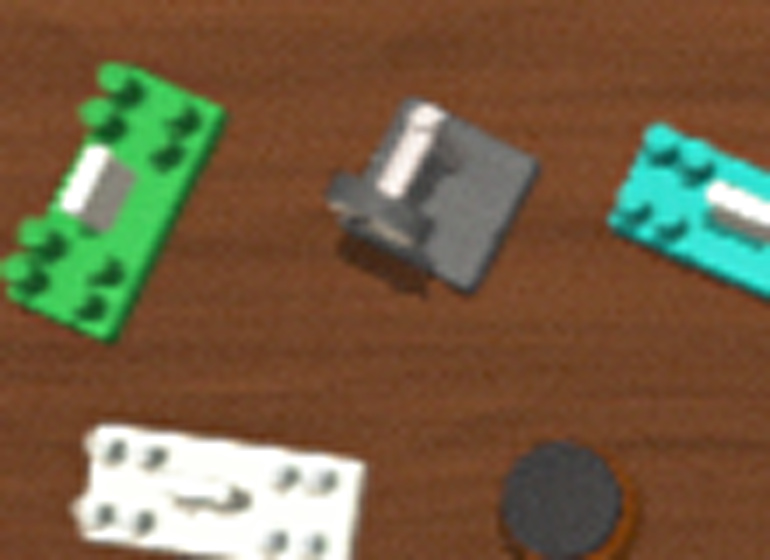

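View pics/s_box.png

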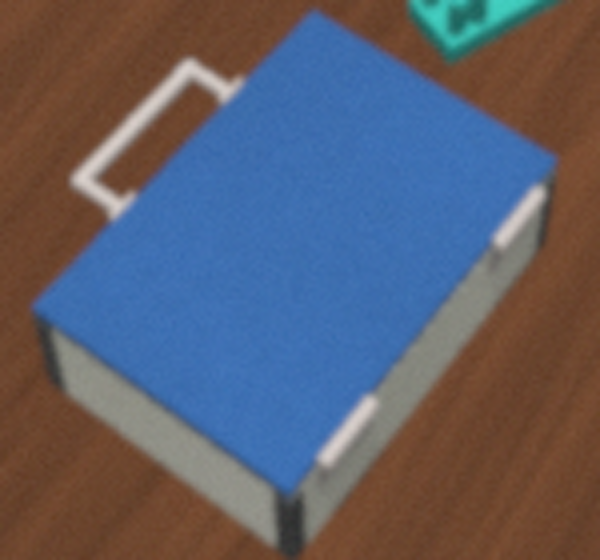

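View pics/s_car.png

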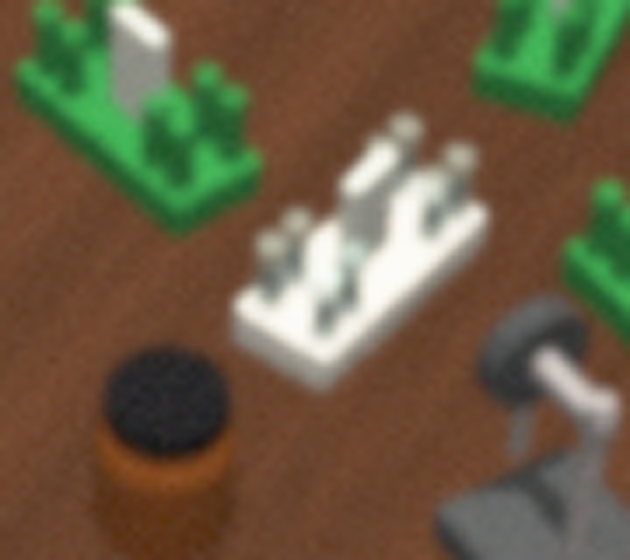

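```bash
cat > h.py <<'E'
import numpy as np, cv2
from scipy.optimize import least_squares
from scipy.spatial.transform import Rotation as Rot
def P(c): return np.array([[c["fx"],0,c["cx"]],[0,c["fy"],c["cy"]],[0,0,1]])@np.hstack([c["R"],np.array(c["t"]).reshape(3,1)])
def proj(c,X):
    X=np.atleast_2d(X); h=np.c_[X,np.ones(len(X))]@P(c).T; return h[:,:2]/h[:,2:]
def tri(c1,p1,c2,p2):
    X=cv2.triangulatePoints(P(c1),P(c2),np.array(p1,float).reshape(2,1),np.array(p2,float).reshape(2,1)); return (X[:3]/X[3]).ravel()
def onz(c,p,z):
    d=np.linalg.inv(c["R"]*1.0)@np.array([(p[0]-c["cx"])/c["fx"],(p[1]-c["cy"])/c["fy"],1]); o=-np.array(c["R"]).T@c["t"]
    return o+d*(z-o[2])/d[2]
def full(p,x0,y0,k): return (np.array(p,float)+.5)/k-.5+np.array([x0,y0])
E
cat > m1.py <<'E'
from h import *
from plant import robot
import pickle
T=robot.read_camera("top");S=robot.read_camera("scene");pickle.dump((T,S),open("cams.pkl","wb"))
tp=full([(104,70),(706,120),(682,532),(74,485),(242,580),(500,602)],330,170,7)
sp=full([(556,160),(290,492),(35,308),(312,10),(190,62),(75,180)],235,250,4)
for a,b in zip(tp,sp): print(tri(T,a,S,b).round(4))
loc=np.array([[.1,.14,.11],[.1,-.14,.11],[-.1,-.14,.11],[-.1,.14,.11],[-.14,.055,.105],[-.14,-.055,.105]])
def W(p): return loc@Rot.from_rotvec([0,0,p[2]]).as_matrix().T+[p[0],p[1],0]
f=lambda p:np.r_[(proj(T,W(p))-tp).ravel(),(proj(S,W(p))-sp).ravel()]
r=least_squares(f,[.6,0,0]);print(r.x,r.fun.round(1))
a=full([(172,495),(248,502)],190,190,7);b=full([(395,145),(345,185)],310,140,7)
E
python3 m1.py
python3 - <<'E'
import cv2
t=cv2.imread("pics/top0.png"); s=cv2.imread("pics/scene0.png")
cv2.imwrite("pics/t_car2.png",cv2.resize(t[240:280,190:250],None,fx=13,fy=13,interpolation=cv2.INTER_CUBIC))
cv2.imwrite("pics/s_car2.png",cv2.resize(s[150:200,335:390],None,fx=12,fy=12,interpolation=cv2.INTER_CUBIC))
E
```

```text
[ 0.7085 -0.0089  0.1022]
[ 0.6848 -0.2923  0.1073]
[ 0.4881 -0.2756  0.106 ]
[0.5094 0.0066 0.1048]
[ 0.4641 -0.0723  0.1041]
[ 0.4549 -0.1901  0.108 ]
[ 0.59847185 -0.1434016  -0.0831883 ] [ 1.1 -1.  -0.5 -1.1 -0.3 -0.1  0.5 -0.8  1.6  0.2 -1.5 -0.   0.1 -0.5
  0.3 -0.4 -0.7 -1.2 -0.5 -0.4 -1.   0.9  0.4 -0.4]
```

View pics/t_car2.png

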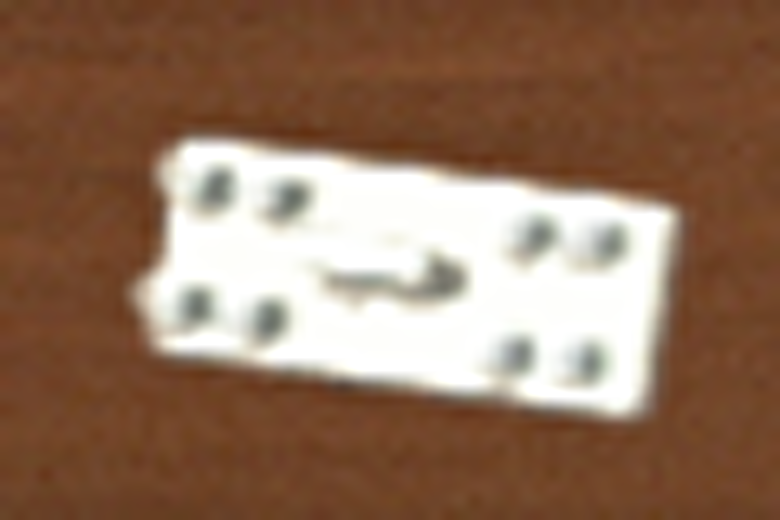

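View pics/s_car2.png

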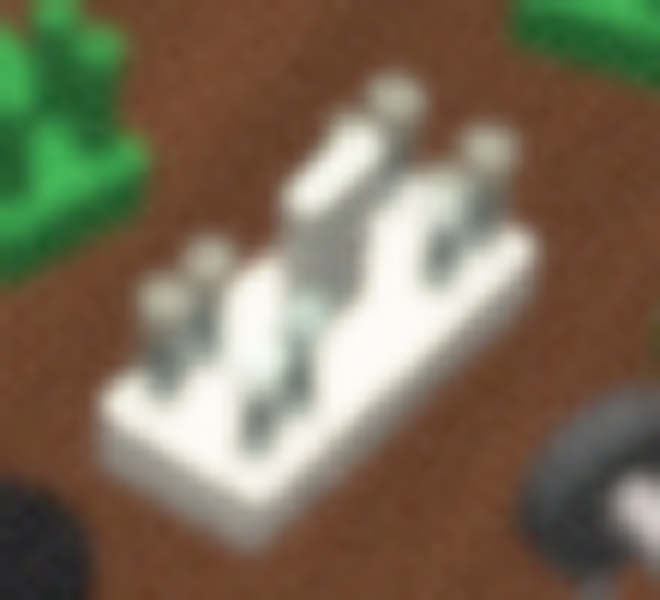

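```bash
cat > m2.py <<'E'
from h import *
import pickle
from plant import robot
T,S=pickle.load(open("cams.pkl","rb"))
tp=full([(182,138),(680,205),(648,414),(153,350)],190,240,13)   # back-left.. (far-left, far-right, near-right, near-left)
for p in tp: print(onz(T,p,.024).round(4))
# scene: corners of block top
sp=full([(540,248),(255,500),(100,405)],335,150,12)
for p in sp: print('s',onz(S,p,.024).round(4))
# plate top
for p in full([(290,190),(360,125),(385,150),(315,215)],335,150,12): print('plate s',onz(S,p,.082).round(4))
st=robot.read_state(); R=Rot.from_rotvec(st["orientation"]).as_matrix(); print(R.round(3))
W=robot.read_camera("wrist"); Rw=np.array(W["R"]); o=-Rw.T@W["t"]; print("cam pos in tool",(R.T@(o-st["tool_pos"])).round(4)); print("cam axes in tool\n",(R.T@Rw.T).round(3))
for n,p in dict(jar=(270,262),gauge=(258,218)).items(): print(n,onz(T,p,.0).round(3))
E
python3 m2.py
```

```text
[0.4794 0.4725 0.024 ]
[0.462  0.3402 0.024 ]
[0.4069 0.3471 0.024 ]
[0.4233 0.4779 0.024 ]
s [0.4837 0.4687 0.024 ]
s [0.4637 0.3404 0.024 ]
s [0.4098 0.3491 0.024 ]
plate s [0.4392 0.3958 0.082 ]
plate s [0.4429 0.4283 0.082 ]
plate s [0.4535 0.4233 0.082 ]
plate s [0.4497 0.3909 0.082 ]
[[ 0.955  0.298 -0.   ]
 [ 0.298 -0.955  0.001]
 [ 0.    -0.001 -1.   ]]
cam pos in tool [ 0.0813 -0.0004 -0.1507]
cam axes in tool
 [[ 0.    -0.956 -0.295]
 [ 1.     0.    -0.   ]
 [ 0.    -0.295  0.956]]
jar [0.441 0.246 0.   ]
gauge [0.597 0.291 0.   ]
```

```bash
cat > plan.py <<'E'
from h import *
import json
def tool_down(ang): # tool x at world angle ang, z down
    x=np.array([np.cos(ang),np.sin(ang),0]); z=np.array([0,0,-1.]); return np.c_[x,np.cross(z,x),z]
def rows(p,R,way):
    """way: list of (target pos, target R, nrows, grip or None). positions m"""
    out=[];p=np.array(p,float);R=np.array(R,float)
    for tp,TR,n,g in way:
        tp=np.array(tp,float)
        for i in range(n):
            k=n-i
            d=R.T@((tp-p)/k)*1e3; rv=Rot.from_matrix(R.T@TR).as_rotvec()/k
            d=d.round(1); rv=rv.round(3)
            r=dict(zip(("tx","ty","tz","ax","ay","az"),[float(v) for v in np.r_[d,rv]])); r={a:b for a,b in r.items() if b!=0}
            if g is not None: r["grip"]=g
            out.append(r); p=p+R@d*1e-3; R=R@Rot.from_rotvec(rv).as_matrix()
    print(json.dumps(out).replace('"',"'"),len(out)); return p,R
def cur():
    from plant import robot
    s=robot.read_state(); return s["tool_pos"],Rot.from_rotvec(s["orientation"]).as_matrix(),s
E
python3 - <<'E'
from plan import *
p,R,s=cur()
rows(p,R,[((.4615,-.132,.25),tool_down(-.083+np.pi/2),13,173)])
E
```

```text
[{'tx': 30.9, 'ty': -25.9, 'tz': -1.3, 'az': -0.091, 'grip': 173}, {'tx': 33.1, 'ty': -23.0, 'tz': -1.3, 'az': -0.091, 'grip': 173}, {'tx': 35.0, 'ty': -19.8, 'tz': -1.4, 'az': -0.091, 'grip': 173}, {'tx': 36.7, 'ty': -16.6, 'tz': -1.3, 'az': -0.091, 'grip': 173}, {'tx': 38.0, 'ty': -13.2, 'tz': -1.4, 'az': -0.091, 'grip': 173}, {'tx': 39.1, 'ty': -9.7, 'tz': -1.3, 'az': -0.091, 'grip': 173}, {'tx': 39.8, 'ty': -6.1, 'tz': -1.4, 'az': -0.091, 'grip': 173}, {'tx': 40.2, 'ty': -2.4, 'tz': -1.3, 'az': -0.091, 'grip': 173}, {'tx': 40.2, 'ty': 1.2, 'tz': -1.4, 'az': -0.091, 'grip': 173}, {'tx': 40.0, 'ty': 4.9, 'tz': -1.3, 'az': -0.092, 'grip': 173}, {'tx': 39.3, 'ty': 8.5, 'tz': -1.4, 'az': -0.091, 'grip': 173}, {'tx': 38.4, 'ty': 12.1, 'tz': -1.3, 'az': -0.092, 'grip': 173}, {'tx': 37.1, 'ty': 15.5, 'tz': -1.4, 'ay': -0.001, 'az': -0.091, 'grip': 173}] 13
```

Call:
step_arm(
  targets=[
    {"tx": 31, "ty": -26, "tz": -1, "az": -0.091, "grip": 173},
    {"tx": 33, "ty": -23, "tz": -1, "az": -0.091},
    {"tx": 35, "ty": -20, "tz": -1, "az": -0.091},
    {"tx": 37, "ty": -17, "tz": -1, "az": -0.091},
    {"tx": 38, "ty": -13, "tz": -1, "az": -0.091},
    {"tx": 39, "ty": -10, "tz": -1, "az": -0.091},
    {"tx": 40, "ty": -6, "tz": -1, "az": -0.091},
    {"tx": 40, "ty": -2, "tz": -1, "az": -0.091},
    {"tx": 40, "ty": 1, "tz": -1, "az": -0.091},
    {"tx": 40, "ty": 5, "tz": -1, "az": -0.092},
    {"tx": 39, "ty": 9, "tz": -1, "az": -0.091},
    {"tx": 38, "ty": 12, "tz": -1, "az": -0.092},
    {"tx": 37, "ty": 16, "tz": -1, "az": -0.091},
    {},
  ],
  squeeze=25,
)

```text
schema error: expected keys tx, ty, tz, ax, ay, az, grip
```

```bash
python3 - <<'E'
from plan import *
from plant import robot
import pickle
c=robot.read_camera("wrist"); cv2.imwrite("pics/w1.png",c["frame"]); pickle.dump(c,open("w1.pkl","wb"))
p,R,s=cur(); print(p,R.round(3),s["opening"],s["t"])
E
```

```text
[ 0.17890812 -0.57256801  0.23237333] [[ 0.954  0.298 -0.   ]
 [ 0.298 -0.954  0.   ]
 [ 0.    -0.    -1.   ]] 0.09295747650814498 0.35
```

View pics/w1.png

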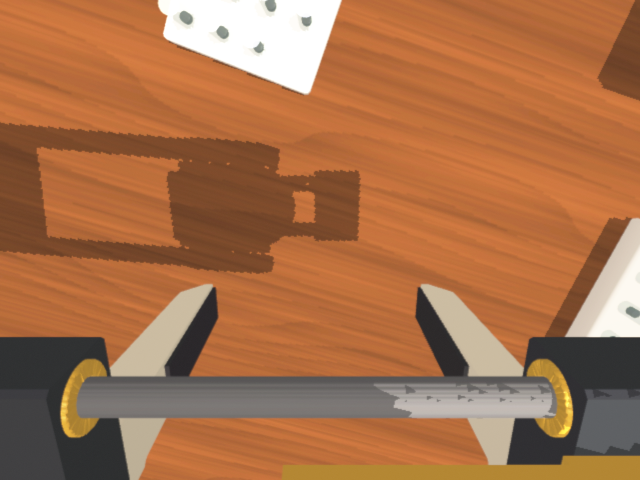

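The call was refused because every key is needed, so the arm hasn't moved. I'll resend it with full rows.

Call:
step_arm(
  targets=[
    {"tx": 31, "ty": -26, "tz": -1, "ax": 0, "ay": 0, "az": -0.091, "grip": 173},
    {"tx": 33, "ty": -23, "tz": -1, "ax": 0, "ay": 0, "az": -0.091, "grip": 173},
    {"tx": 35, "ty": -20, "tz": -1, "ax": 0, "ay": 0, "az": -0.091, "grip": 173},
    {"tx": 37, "ty": -17, "tz": -1, "ax": 0, "ay": 0, "az": -0.091, "grip": 173},
    {"tx": 38, "ty": -13, "tz": -1, "ax": 0, "ay": 0, "az": -0.091, "grip": 173},
    {"tx": 39, "ty": -10, "tz": -1, "ax": 0, "ay": 0, "az": -0.091, "grip": 173},
    {"tx": 40, "ty": -6, "tz": -1, "ax": 0, "ay": 0, "az": -0.091, "grip": 173},
    {"tx": 40, "ty": -2, "tz": -1, "ax": 0, "ay": 0, "az": -0.091, "grip": 173},
    {"tx": 40, "ty": 1, "tz": -1, "ax": 0, "ay": 0, "az": -0.091, "grip": 173},
    {"tx": 40, "ty": 5, "tz": -1, "ax": 0, "ay": 0, "az": -0.092, "grip": 173},
    {"tx": 39, "ty": 9, "tz": -1, "ax": 0, "ay": 0, "az": -0.091, "grip": 173},
    {"tx": 38, "ty": 12, "tz": -1, "ax": 0, "ay": 0, "az": -0.092, "grip": 173},
    {"tx": 37, "ty": 16, "tz": -1, "ax": 0, "ay": 0, "az": -0.091, "grip": 173},
    {"tx": 0, "ty": 0, "tz": 0, "ax": 0, "ay": 0, "az": 0, "grip": 173},
  ],
  squeeze=25,
)

```text
t: 1.75
tool_pos: [0.4639, -0.1291, 0.2459]
orientation: [-2.304, -2.136, -0.003]
force: [-0.3, -0.1, -0.7]
opening: 0.0301
```

```bash
sed -i 's/r={a:b for a,b in r.items() if b!=0}/pass/; s/if g is not None: r\["grip"\]=g/r["grip"]=g/; s/.replace(.*,len(out))/.replace(" ",""),len(out))/' plan.py; python3 - <<'E'
from plan import *
from plant import robot
import pickle
c=robot.read_camera("wrist"); cv2.imwrite("pics/w2.png",c["frame"]); pickle.dump(c,open("w2.pkl","wb"))
p,R,s=cur(); print(p,R.round(3),s["opening"],s["t"],s["q"])
E
```

```text
[ 0.46287611 -0.13102704  0.24568522] [[ 0.079  0.997  0.   ]
 [ 0.997 -0.079  0.   ]
 [ 0.     0.    -1.   ]] 0.029820914443073342 1.8 [-3.82598255e-01 -2.01885729e-01  1.78889081e+00  1.45921488e-04
  1.55456637e+00 -3.03621666e-01]
```

View pics/w2.png

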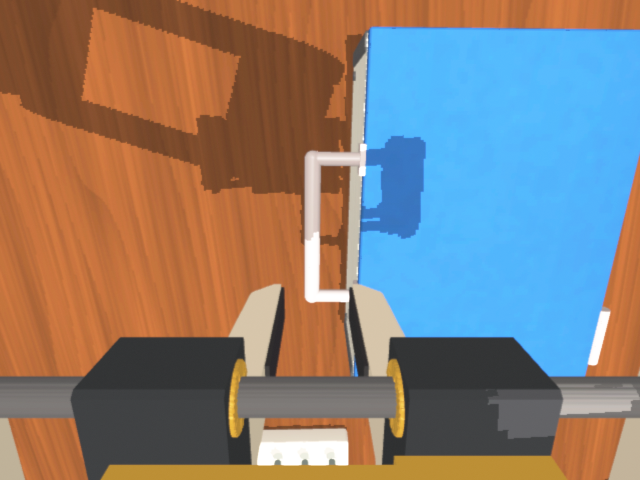

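Wrist view: the bar runs straight up the image at column 312, rows 158–297. The fingers (columns 282–352) straddle it, and the front-right lid corner is at (370,28).

```bash
python3 - <<'E'
from plan import *
import pickle
c=pickle.load(open("w2.pkl","rb"));T,S=pickle.load(open("cams.pkl","rb"))
a=onz(c,(313,158),.105);b=onz(c,(312,297),.105);print(a,b,(a+b)/2,np.hypot(*(a-b)[:2]))
print("corner",onz(c,(370,28),.11)); 
d=b-a; print("yaw",np.arctan2(-d[0],d[1]))
# triangulated bar ends with scene / top
sp=full([(75,180),(190,62)],235,250,4); tp=full([(500,596),(244,577)],330,170,7)
for i,q in enumerate([(313,158),(312,297)]): print(tri(c,q,S,sp[i]),tri(c,q,T,tp[i]))
print(proj(c,[[.598-.137*.9965+.0,-.143+.137*.083,.105]]))
E
```

```text
[ 0.46450456 -0.07474086  0.105     ] [ 0.45503127 -0.18593578  0.105     ] [ 0.45976792 -0.13033832  0.105     ] 0.11159773209565961
corner [0.50845693 0.00672464 0.11      ]
yaw 3.0566025270038537
[ 0.42592468 -0.11723018 -0.01409665] [ 0.42691605 -0.05453514  0.72853418]
[ 0.48695018 -0.12845027  0.1991665 ] [ 0.44999281 -0.05420613  0.36517919]
[[314.80458223 232.67875016]]
```

```bash
python3 - <<'E'
from plan import *
import pickle
c=pickle.load(open("w2.pkl","rb"));T,S=pickle.load(open("cams.pkl","rb"))
sp=full([(192,66),(78,182)],235,250,4); tp=full([(246,577),(497,597)],330,170,7)
for i,q in enumerate([(313,158),(312,297)]): print(tri(c,q,S,sp[i]),tri(c,q,T,tp[i]))
p,R,s=cur(); print(p)
print(rows(p,R,[((.46,-.131,.103),tool_down(-.085+np.pi/2),4,173)]))
E
```

```text
[ 0.46551284 -0.07425628  0.10288377] [ 0.46464422 -0.07331629  0.11430704]
[ 0.4552574  -0.18711164  0.10210234] [ 0.45630144 -0.19077009  0.09691455]
[ 0.46287611 -0.13102704  0.24568522]
[{"tx":-0.1,"ty":-0.7,"tz":35.7,"ax":0.0,"ay":-0.0,"az":0.002,"grip":173},{"tx":-0.0,"ty":-0.7,"tz":35.7,"ax":0.0,"ay":-0.0,"az":0.001,"grip":173},{"tx":-0.1,"ty":-0.7,"tz":35.6,"ax":0.0,"ay":-0.0,"az":0.002,"grip":173},{"tx":-0.0,"ty":-0.8,"tz":35.7,"ax":0.0,"ay":-0.0,"az":0.001,"grip":173}] 4
(array([ 0.45998026, -0.13097193,  0.10298501]), array([[ 8.48767098e-02,  9.96391459e-01,  7.41473430e-05],
       [ 9.96391452e-01, -8.48767188e-02,  1.27434483e-04],
       [ 1.33268014e-04,  6.30635591e-05, -9.99999989e-01]]))
```

The bar height triangulates to about 0.103, which agrees with 0.105. Next I'll go down, settle and close on the bar.

Call:
step_arm(
  targets=[
    {"tx": 0, "ty": -1, "tz": 36, "ax": 0, "ay": 0, "az": 0.002, "grip": 173},
    {"tx": 0, "ty": -1, "tz": 36, "ax": 0, "ay": 0, "az": 0.002, "grip": 173},
    {"tx": 0, "ty": -1, "tz": 36, "ax": 0, "ay": 0, "az": 0.002, "grip": 173},
    {"tx": 0, "ty": 0, "tz": 35, "ax": 0, "ay": 0, "az": 0, "grip": 173},
    {"tx": 0, "ty": 0, "tz": 0, "ax": 0, "ay": 0, "az": 0, "grip": 173},
    {"tx": 0, "ty": 0, "tz": 0, "ax": 0, "ay": 0, "az": 0, "grip": 230},
    {"tx": 0, "ty": 0, "tz": 0, "ax": 0, "ay": 0, "az": 0, "grip": 255},
    {"tx": 0, "ty": 0, "tz": 0, "ax": 0, "ay": 0, "az": 0, "grip": 255},
    {"tx": 0, "ty": 0, "tz": 0, "ax": 0, "ay": 0, "az": 0, "grip": 255},
  ],
  squeeze=25,
)

```text
t: 2.7
tool_pos: [0.4603, -0.1335, 0.1051]
orientation: [2.316, 2.118, 0.001]
force: [-3.1, -1.1, 6.9]
opening: 0.011
```

```bash
python3 - <<'E'
from plan import *
from plant import robot
p,R,s=cur(); print(p,R.round(3),s["opening"],s["t"],s["force"])
c=robot.read_camera("wrist"); cv2.imwrite("pics/w3.png",c["frame"])
E
```

```text
[ 0.4603084  -0.13351969  0.10514709] [[ 0.089  0.996  0.003]
 [ 0.996 -0.089 -0.002]
 [-0.002  0.003 -1.   ]] 0.011009306601061782 2.7 [-3.08175555 -1.10199262  6.90212876]
```

View pics/w3.png

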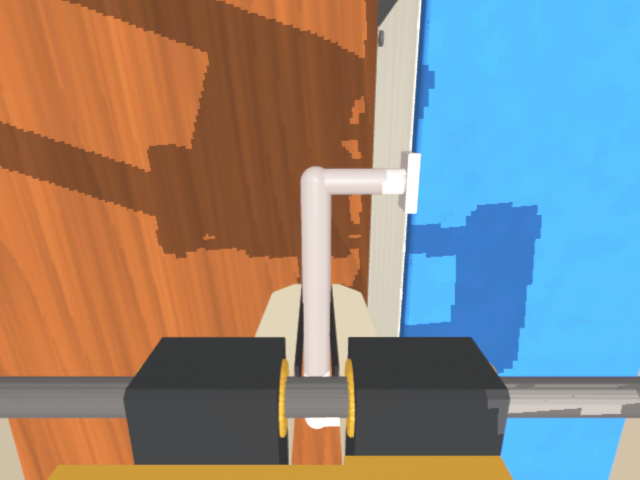

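```bash
python3 - <<'E'
import numpy as np
th=np.r_[np.arange(0,1.4,.05),1.40,1.42,1.431,1.437,1.443]
x=237*(1-np.cos(th));z=237*np.sin(th)
for i in range(1,len(th)): print(round(th[i],3),np.round([x[i]-x[i-1],-(z[i]-z[i-1])],1), end=' ')
E
```

```text
0.05 [  0.3 -11.8] 0.1 [  0.9 -11.8] 0.15 [  1.5 -11.8] 0.2 [  2.1 -11.7] 0.25 [  2.6 -11.6] 0.3 [  3.2 -11.4] 0.35 [  3.8 -11.2] 0.4 [  4.3 -11. ] 0.45 [  4.9 -10.8] 0.5 [  5.4 -10.5] 0.55 [  5.9 -10.3] 0.6 [ 6.4 -9.9] 0.65 [ 6.9 -9.6] 0.7 [ 7.4 -9.3] 0.75 [ 7.9 -8.9] 0.8 [ 8.3 -8.5] 0.85 [ 8.7 -8. ] 0.9 [ 9.1 -7.6] 0.95 [ 9.5 -7.1] 1.0 [ 9.8 -6.6] 1.05 [10.1 -6.2] 1.1 [10.4 -5.6] 1.15 [10.7 -5.1] 1.2 [10.9 -4.6] 1.25 [11.1 -4. ] 1.3 [11.3 -3.5] 1.35 [11.5 -2.9] 1.4 [11.6 -2.3] 1.42 [ 4.7 -0.8] 1.431 [ 2.6 -0.4] 1.437 [ 1.4 -0.2] 1.443 [ 1.4 -0.2]
```

Call:
step_arm(
  targets=[
    {"tx": 0, "ty": 0.3, "tz": -11.8, "ax": 0, "ay": 0, "az": 0, "grip": 255},
    {"tx": 0, "ty": 0.9, "tz": -11.8, "ax": 0, "ay": 0, "az": 0, "grip": 255},
    {"tx": 0, "ty": 1.5, "tz": -11.8, "ax": 0, "ay": 0, "az": 0, "grip": 255},
    {"tx": 0, "ty": 2.1, "tz": -11.7, "ax": 0, "ay": 0, "az": 0, "grip": 255},
    {"tx": 0, "ty": 2.6, "tz": -11.6, "ax": 0, "ay": 0, "az": 0, "grip": 255},
    {"tx": 0, "ty": 3.2, "tz": -11.4, "ax": 0, "ay": 0, "az": 0, "grip": 255},
    {"tx": 0, "ty": 3.8, "tz": -11.2, "ax": 0, "ay": 0, "az": 0, "grip": 255},
    {"tx": 0, "ty": 4.3, "tz": -11, "ax": 0, "ay": 0, "az": 0, "grip": 255},
  ],
  squeeze=30,
)

```text
t: 3.55
tool_pos: [0.4774, -0.1349, 0.1957]
orientation: [2.318, 2.12, -0.003]
force: [-0.8, -5.9, -6.0]
opening: 0.0112
```

```bash
python3 - <<'E'
from plan import *
from plant import robot
p,R,s=cur(); print(p,R.round(3),s["opening"],s["t"],s["force"],s["wrist_torque"])
c=robot.read_camera("wrist"); cv2.imwrite("pics/w4.png",c["frame"])
E
```

```text
[ 0.47737036 -0.13493111  0.19572524] [[ 0.089  0.996 -0.001]
 [ 0.996 -0.089 -0.001]
 [-0.001 -0.001 -1.   ]] 0.011169294026417543 3.55 [-0.79026755 -5.94731146 -6.00603226] [-0.99035673  0.30602367  0.03641806]
```

View pics/w4.png

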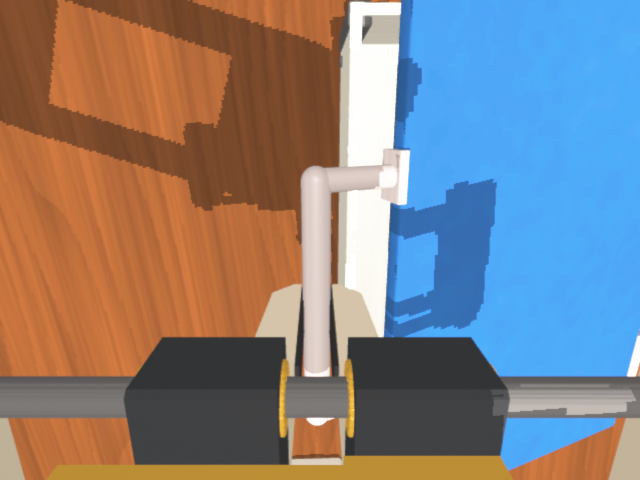

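The lid is rising and the forces are small. I'll carry on along the arc.

Call:
step_arm(
  targets=[
    {"tx": 0, "ty": 4.9, "tz": -10.8, "ax": 0, "ay": 0, "az": 0, "grip": 255},
    {"tx": 0, "ty": 5.4, "tz": -10.5, "ax": 0, "ay": 0, "az": 0, "grip": 255},
    {"tx": 0, "ty": 5.9, "tz": -10.3, "ax": 0, "ay": 0, "az": 0, "grip": 255},
    {"tx": 0, "ty": 6.4, "tz": -9.9, "ax": 0, "ay": 0, "az": 0, "grip": 255},
    {"tx": 0, "ty": 6.9, "tz": -9.6, "ax": 0, "ay": 0, "az": 0, "grip": 255},
    {"tx": 0, "ty": 7.4, "tz": -9.3, "ax": 0, "ay": 0, "az": 0, "grip": 255},
    {"tx": 0, "ty": 7.9, "tz": -8.9, "ax": 0, "ay": 0, "az": 0, "grip": 255},
    {"tx": 0, "ty": 8.3, "tz": -8.5, "ax": 0, "ay": 0, "az": 0, "grip": 255},
    {"tx": 0, "ty": 8.7, "tz": -8, "ax": 0, "ay": 0, "az": 0, "grip": 255},
    {"tx": 0, "ty": 9.1, "tz": -7.6, "ax": 0, "ay": 0, "az": 0, "grip": 255},
    {"tx": 0, "ty": 9.5, "tz": -7.1, "ax": 0, "ay": 0, "az": 0, "grip": 255},
    {"tx": 0, "ty": 9.8, "tz": -6.6, "ax": 0, "ay": 0, "az": 0, "grip": 255},
    {"tx": 0, "ty": 10.1, "tz": -6.2, "ax": 0, "ay": 0, "az": 0, "grip": 255},
    {"tx": 0, "ty": 10.4, "tz": -5.6, "ax": 0, "ay": 0, "az": 0, "grip": 255},
    {"tx": 0, "ty": 10.7, "tz": -5.1, "ax": 0, "ay": 0, "az": 0, "grip": 255},
    {"tx": 0, "ty": 10.9, "tz": -4.6, "ax": 0, "ay": 0, "az": 0, "grip": 255},
  ],
  squeeze=30,
)

```text
t: 5.2
tool_pos: [0.6095, -0.1463, 0.3286]
orientation: [2.316, 2.118, 0.001]
force: [-9.6, -0.1, 14.8]
opening: 0.0109
```

```bash
python3 - <<'E'
from plan import *
from plant import robot
p,R,s=cur(); print(p,R.round(3),s["opening"],s["t"],s["force"],s["wrist_torque"])
d=p-np.array([.4603,-.1335,.1051]); u=np.array([.9964,-.085,0]); print(d@u,d[2])
c=robot.read_camera("wrist"); cv2.imwrite("pics/w5.png",c["frame"])
E
```

```text
[ 0.60948633 -0.14630535  0.32855843] [[ 0.089  0.996  0.003]
 [ 0.996 -0.089 -0.002]
 [-0.001  0.003 -1.   ]] 0.010925297011643305 5.2 [-9.58753813 -0.06550352 14.79760274] [-0.09313747  1.85210504  0.04675076]
0.14973771463885002 0.22345843447345407
```

View pics/w5.png

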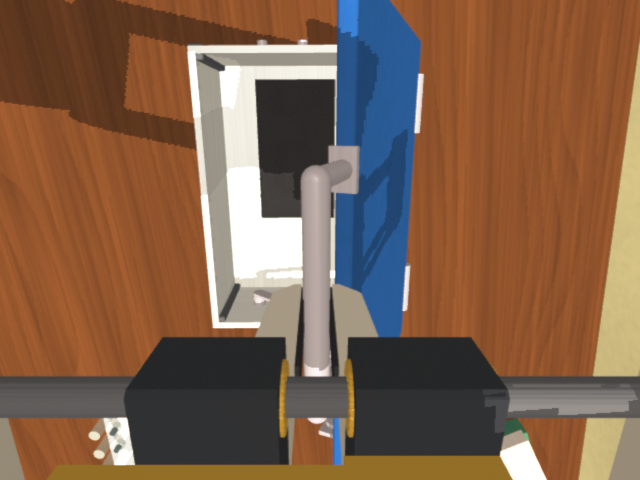

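Call:
step_arm(
  targets=[
    {"tx": 0, "ty": 11.1, "tz": -5, "ax": 0, "ay": 0, "az": 0, "grip": 255},
    {"tx": 0, "ty": 11.3, "tz": -4.5, "ax": 0, "ay": 0, "az": 0, "grip": 255},
    {"tx": 0, "ty": 11.5, "tz": -2.9, "ax": 0, "ay": 0, "az": 0, "grip": 255},
    {"tx": 0, "ty": 11.6, "tz": -2.3, "ax": 0, "ay": 0, "az": 0, "grip": 255},
    {"tx": 0, "ty": 4.7, "tz": -0.8, "ax": 0, "ay": 0, "az": 0, "grip": 255},
    {"tx": 0, "ty": 2.6, "tz": -0.4, "ax": 0, "ay": 0, "az": 0, "grip": 255},
    {"tx": 0, "ty": 1, "tz": 0, "ax": 0, "ay": 0, "az": 0, "grip": 255},
    {"tx": 0, "ty": 0, "tz": 0, "ax": 0, "ay": 0, "az": 0, "grip": 255},
  ],
  squeeze=30,
)

```text
t: 6.05
tool_pos: [0.6627, -0.151, 0.342]
orientation: [2.317, 2.119, 0.0]
force: [-6.7, -0.8, 6.5]
opening: 0.0112
```

```bash
python3 - <<'E'
from plan import *
from plant import robot
p,R,s=cur(); print(p,R.round(3),s["opening"],s["t"],s["force"],s["wrist_torque"])
d=p-np.array([.4603,-.1335,.1051]); u=np.array([.9964,-.085,0]); print(d@u,d[2])
c=robot.read_camera("scene"); cv2.imwrite("pics/s6.png",c["frame"])
cv2.imwrite("pics/s6c.png",cv2.resize(c["frame"][200:390,200:400],None,fx=3,fy=3,interpolation=cv2.INTER_CUBIC))
E
```

```text
[ 0.66272073 -0.15097724  0.34202552] [[ 0.089  0.996  0.001]
 [ 0.996 -0.089 -0.001]
 [-0.001  0.001 -1.   ]] 0.011163328303987842 6.05 [-6.65162227 -0.83946244  6.47652813] [-0.26811198  1.15694484  0.01104058]
0.2031775835755834 0.23692551816602384
```

View pics/s6c.png

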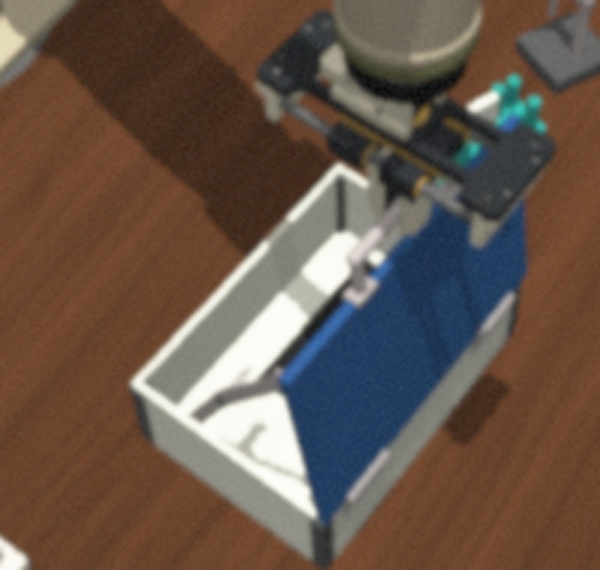

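The stay may not be locked yet, as there's no hard stop in the force. I'll push a few mm further.

Call:
step_arm(
  targets=[
    {"tx": 0, "ty": 2, "tz": 0, "ax": 0, "ay": 0, "az": 0, "grip": 255},
    {"tx": 0, "ty": 1, "tz": 0, "ax": 0, "ay": 0, "az": 0, "grip": 255},
    {"tx": 0, "ty": 0, "tz": 0, "ax": 0, "ay": 0, "az": 0, "grip": 255},
  ],
  squeeze=30,
)

```text
t: 6.4
tool_pos: [0.6641, -0.1511, 0.3422]
orientation: [-2.318, -2.119, 0.003]
force: [-15.6, 0.5, 10.7]
opening: 0.011
```

```bash
python3 - <<'E'
from plan import *
from plant import robot
p,R,s=cur(); print(p,s["t"],s["force"],s["wrist_torque"])
d=p-np.array([.4603,-.1335,.1051]); u=np.array([.9964,-.085,0]); print(d@u,d[2])
c=robot.read_camera("scene"); cv2.imwrite("pics/s7.png",c["frame"])
cv2.imwrite("pics/s7c.png",cv2.resize(c["frame"][290:390,240:340],None,fx=6,fy=6,interpolation=cv2.INTER_CUBIC))
E
```

```text
[ 0.66412596 -0.15111464  0.34217234] 6.4 [-15.56865929   0.54298269  10.70579055] [-0.0339062   2.71727494  0.05322131]
0.20458943326894338 0.23707234421422876
```

View pics/s7c.png

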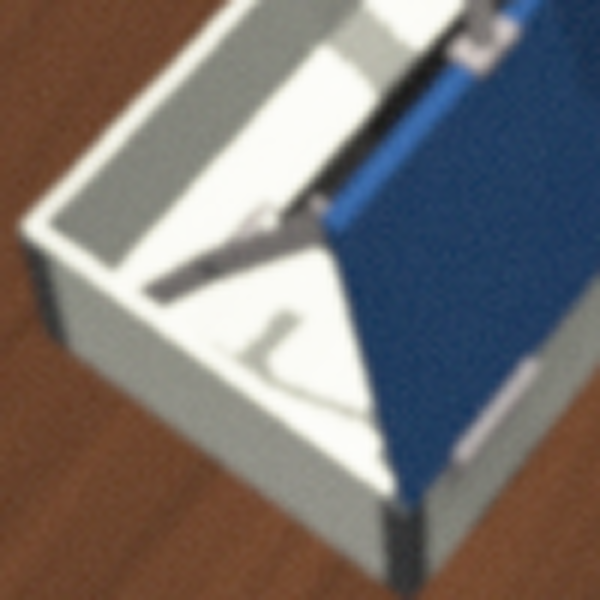

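Call:
step_arm(
  targets=[
    {"tx": 0, "ty": -1, "tz": 0, "ax": 0, "ay": 0, "az": 0, "grip": 255},
    {"tx": 0, "ty": 0, "tz": 0, "ax": 0, "ay": 0, "az": 0, "grip": 140},
    {"tx": 0, "ty": 0, "tz": 0, "ax": 0, "ay": 0, "az": 0, "grip": 140},
    {"tx": 0, "ty": 0, "tz": 0, "ax": 0, "ay": 0, "az": 0, "grip": 140},
    {"tx": 0, "ty": 0, "tz": -25, "ax": 0, "ay": 0, "az": 0, "grip": 140},
    {"tx": 0, "ty": -10, "tz": -40, "ax": 0, "ay": 0, "az": 0, "grip": 140},
    {"tx": 20, "ty": -40, "tz": -10, "ax": 0, "ay": 0, "az": 0, "grip": 140},
    {"tx": 20, "ty": -40, "tz": 0, "ax": 0, "ay": 0, "az": 0, "grip": 140},
  ],
  squeeze=30,
)

```text
t: 7.25
tool_pos: [0.5795, -0.1031, 0.4166]
orientation: [2.316, 2.118, 0.004]
force: [0.9, -0.1, 1.0]
opening: 0.0419
```

```bash
python3 - <<'E'
from plan import *
from plant import robot
import pickle
p,R,s=cur(); print(p,s["t"],s["force"],s["opening"])
c=robot.read_camera("scene"); cv2.imwrite("pics/s8.png",c["frame"])
x0,y0=240,220
im=cv2.resize(c["frame"][y0:y0+170,x0:x0+150],None,fx=4,fy=4,interpolation=cv2.INTER_CUBIC)
hx=np.array([.6961,-.1535]);u=np.array([.9964,-.085]);v=np.array([.085,.9964]);o=hx-.1*u
print("box origin",o)
cv2.imwrite("pics/s8c.png",im)
def L(x,y,z): return np.r_[o+x*u+y*v,z]
for n,q in dict(plate=(-.008,-.104,.14),bar=(.067,0,.34),barL=(.067,.055,.34),barR=(.067,-.055,.34)).items(): print(n,(proj(c,L(*q))-[x0,y0])*4)
w=robot.read_camera("wrist"); cv2.imwrite("pics/w8.png",w["frame"]); pickle.dump((c,w),open("c8.pkl","wb"))
for n,q in dict(plate=(-.008,-.104,.14),pad=(-.01,.04,.01),bar=(.067,0,.34)).items(): print(n,proj(w,L(*q)))
E
```

```text
[ 0.57954725 -0.10309788  0.41655966] 7.25 [ 0.91562015 -0.11264432  1.02953779] 0.041875452611214004
box origin [ 0.59646 -0.145  ]
plate [[156.67379657 437.80155118]]
bar [[370.66550845 192.60344389]]
barL [[431.09977305 124.81171304]]
barR [[306.89431725 264.13834977]]
plate [[334.00263742 317.28632257]]
pad [[330.15591717 181.87193591]]
bar [[464.64877391 322.91632668]]
```

View pics/s8c.png

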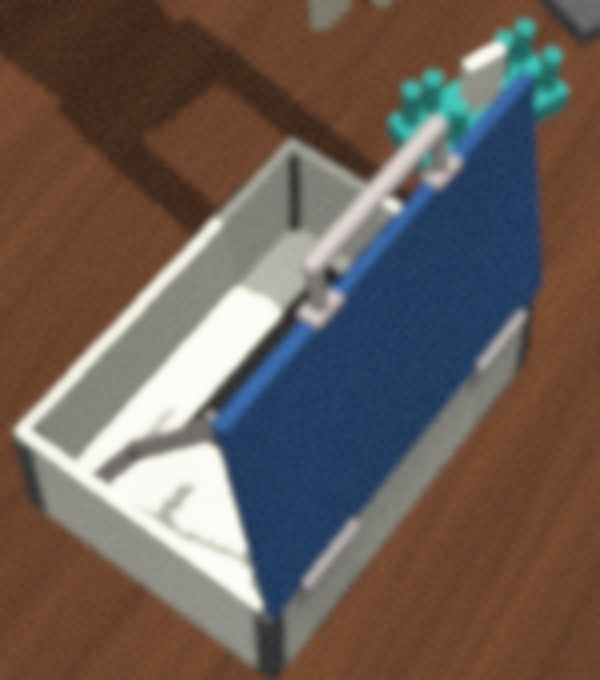

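View pics/w8.png

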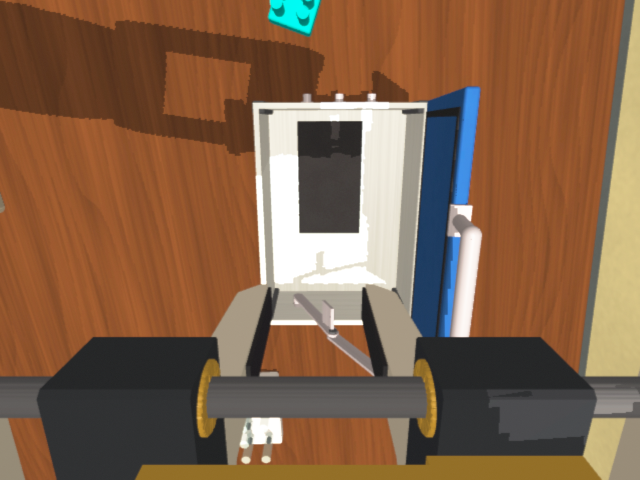

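```bash
python3 - <<'E'
from plan import *
import pickle
c,w=pickle.load(open("c8.pkl","rb"))
o=np.array([.59646,-.145]);u=np.array([.9964,-.085]);v=np.array([.085,.9964])
def L(x,y,z): return np.r_[o+x*u+y*v,z]
A=np.array([-.0546,.0546]);K0=A+.111*np.array([.48,.88])
def show(phi,lab,y=-.115):
    # locked phi=0, broken: lower strap rotated back by phi
    for nm,d in (("A",0),("K",.111)):
        a=np.arctan2(.88,.48)-phi; X=A+d*np.array([np.cos(a),np.sin(a)])
        print(lab,nm,X.round(3),((proj(c,L(X[0],y,X[1]))-[240,280])*8).round(),((proj(w,L(X[0],y,X[1]))-[270,280])*6).round())
show(0,"locked");show(.1,"0.1");show(.2,"0.2")
a=np.arctan2(.88,.48)-.14
for l in (.08,.1,.12):
    B=K0+l*np.array([np.cos(a),np.sin(a)]); print(l,B.round(3),((proj(c,L(B[0],-.115,B[1]))-[240,280])*8).round(),((proj(w,L(B[0],-.115,B[1]))-[270,280])*6).round())
print("plate",((proj(c,L(-.008,-.104,.14))-[240,280])*8).round(),((proj(w,L(-.008,-.104,.14))-[270,280])*6).round())
cv2.imwrite("pics/s8d.png",cv2.resize(c["frame"][280:360,240:310],None,fx=8,fy=8,interpolation=cv2.INTER_CUBIC))
cv2.imwrite("pics/w8d.png",cv2.resize(w["frame"][280:380,270:400],None,fx=6,fy=6,interpolation=cv2.INTER_CUBIC))
E
```

```text
locked A [-0.055  0.055] [[195. 467.]] [[173.  91.]]
locked K [-0.001  0.152] [[304. 416.]] [[419. 303.]]
0.1 A [-0.055  0.055] [[195. 467.]] [[173.  91.]]
0.1 K [0.008 0.146] [[330. 443.]] [[465. 288.]]
0.2 A [-0.055  0.055] [[195. 467.]] [[173.  91.]]
0.2 K [0.017 0.14 ] [[355. 470.]] [[506. 271.]]
0.08 [0.046 0.216] [[422. 402.]] [[718. 497.]]
0.1 [0.058 0.233] [[455. 398.]] [[807. 555.]]
0.12 [0.07  0.249] [[488. 395.]] [[903. 618.]]
plate [[313. 396.]] [[384. 224.]]
```

View pics/s8d.png

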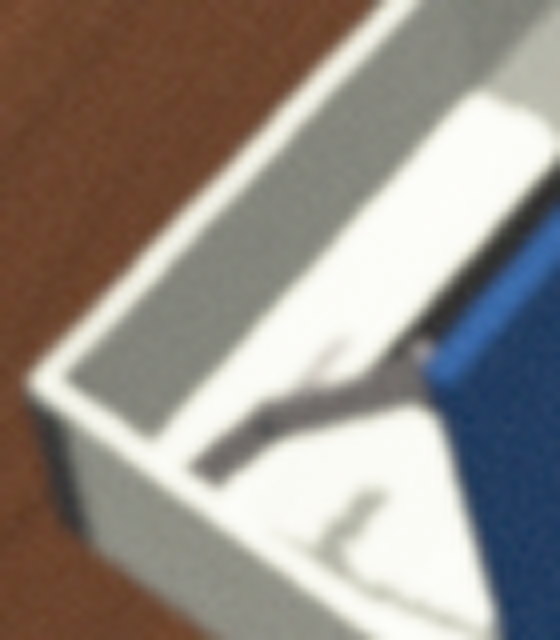

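View pics/w8d.png

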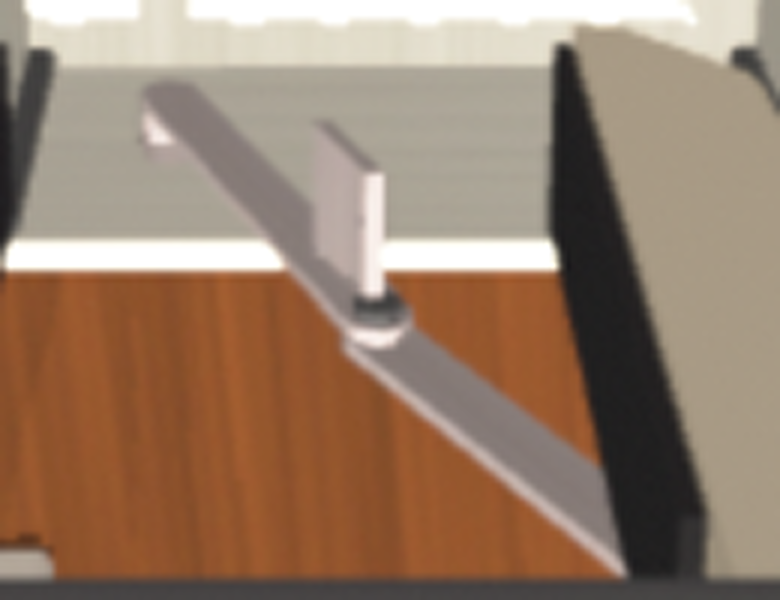

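```bash
python3 - <<'E'
from plan import *
import pickle
c,w=pickle.load(open("c8.pkl","rb"))
o=np.array([.59646,-.145]);u=np.array([.9964,-.085]);v=np.array([.085,.9964])
def loc(X): d=X[:2]-o; return np.round([d@u*1e3,d@v*1e3,X[2]*1e3],1)
X=tri(c,full((320,370),240,280,8),w,full((346,205),270,280,6)); print(X,loc(X))
# box rim corners in wrist: front-left outer (255,104), back-left (427,104)?, 
for n,p,z in (("rimFL",(254,103),.1),("rimBL",(427,103),.1)): print(n,loc(onz(w,p,z)))
for n,p in (("padFL",(299,122)),("padBL",(362,122)),("padBR",(359,233)),("padFR",(298,233))): print(n,loc(onz(w,p,.01)))
E
```

```text
[ 0.57404079 -0.24064649  0.14169414] [-14.2 -97.2 141.7]
rimFL [-99.2 142.8 100. ]
rimBL [ 95.1 142.4 100. ]
padFL [-53.  121.6  10. ]
padBL [ 32.6 121.4  10. ]
padBR [ 33.2 -35.6  10. ]
padFR [-56.8 -35.6  10. ]
```

```bash
python3 - <<'E'
from plan import *
p,R,s=cur()
rows(p,R,[((.444,.409,.20),tool_down(-.131+np.pi/2),13,146)])
E
```

```text
[{"tx":38.1,"ty":-13.5,"tz":16.6,"ax":-0.0,"ay":-0.0,"az":0.003,"grip":146},{"tx":38.1,"ty":-13.6,"tz":16.6,"ax":-0.0,"ay":-0.0,"az":0.003,"grip":146},{"tx":38.1,"ty":-13.7,"tz":16.6,"ax":-0.0,"ay":-0.0,"az":0.003,"grip":146},{"tx":38.0,"ty":-13.8,"tz":16.6,"ax":-0.0,"ay":-0.0,"az":0.004,"grip":146},{"tx":38.0,"ty":-14.0,"tz":16.6,"ax":-0.0,"ay":-0.0,"az":0.003,"grip":146},{"tx":37.9,"ty":-14.1,"tz":16.6,"ax":-0.0,"ay":-0.0,"az":0.004,"grip":146},{"tx":37.9,"ty":-14.2,"tz":16.6,"ax":-0.0,"ay":-0.0,"az":0.003,"grip":146},{"tx":37.8,"ty":-14.3,"tz":16.6,"ax":-0.0,"ay":-0.0,"az":0.004,"grip":146},{"tx":37.7,"ty":-14.5,"tz":16.6,"ax":-0.0,"ay":-0.0,"az":0.003,"grip":146},{"tx":37.7,"ty":-14.6,"tz":16.5,"ax":-0.0,"ay":-0.0,"az":0.004,"grip":146},{"tx":37.7,"ty":-14.7,"tz":16.6,"ax":-0.0,"ay":-0.0,"az":0.003,"grip":146},{"tx":37.6,"ty":-14.9,"tz":16.5,"ax":-0.001,"ay":-0.001,"az":0.004,"grip":146},{"tx":37.5,"ty":-15.0,"tz":16.5,"ax":-0.0,"ay":-0.0,"az":0.003,"grip":146}] 13
```

Call:
step_arm(
  targets=[
    {"tx": 38, "ty": -13, "tz": 16.5, "ax": 0, "ay": 0, "az": 0.003, "grip": 146},
    {"tx": 38, "ty": -14, "tz": 16.5, "ax": 0, "ay": 0, "az": 0.003, "grip": 146},
    {"tx": 38, "ty": -14, "tz": 16.5, "ax": 0, "ay": 0, "az": 0.003, "grip": 146},
    {"tx": 38, "ty": -14, "tz": 16.5, "ax": 0, "ay": 0, "az": 0.004, "grip": 146},
    {"tx": 38, "ty": -14, "tz": 16.5, "ax": 0, "ay": 0, "az": 0.004, "grip": 146},
    {"tx": 38, "ty": -14, "tz": 16.5, "ax": 0, "ay": 0, "az": 0.004, "grip": 146},
    {"tx": 38, "ty": -14, "tz": 16.5, "ax": 0, "ay": 0, "az": 0.004, "grip": 146},
    {"tx": 38, "ty": -14, "tz": 16.5, "ax": 0, "ay": 0, "az": 0.004, "grip": 146},
    {"tx": 38, "ty": -15, "tz": 16.5, "ax": 0, "ay": 0, "az": 0.004, "grip": 146},
    {"tx": 38, "ty": -15, "tz": 16.5, "ax": 0, "ay": 0, "az": 0.004, "grip": 146},
    {"tx": 38, "ty": -15, "tz": 16.5, "ax": 0, "ay": 0, "az": 0.003, "grip": 146},
    {"tx": 38, "ty": -15, "tz": 16.5, "ax": 0, "ay": 0, "az": 0.003, "grip": 146},
    {"tx": 37, "ty": -15, "tz": 16.5, "ax": 0, "ay": 0, "az": 0.003, "grip": 146},
    {"tx": 0, "ty": 0, "tz": 0, "ax": 0, "ay": 0, "az": 0, "grip": 146},
  ],
  squeeze=30,
)

```text
t: 8.75
tool_pos: [0.4454, 0.411, 0.1964]
orientation: [-2.36, -2.07, 0.006]
force: [-0.9, -0.6, -0.2]
opening: 0.04
```

```bash
python3 - <<'E'
from plan import *
from plant import robot
import pickle
c=robot.read_camera("wrist"); cv2.imwrite("pics/w9.png",c["frame"]); pickle.dump(c,open("w9.pkl","wb"))
p,R,s=cur(); print(p,R.round(3),s["opening"],s["t"],s["q"])
E
```

```text
[0.44672058 0.40917107 0.19771014] [[ 0.131  0.991 -0.003]
 [ 0.991 -0.131 -0.002]
 [-0.002 -0.003 -1.   ]] 0.039769398066871096 8.8 [6.56656270e-01 1.66778930e-01 1.51205655e+00 4.66537356e-04
 1.46605096e+00 7.88010853e-01]
```

View pics/w9.png

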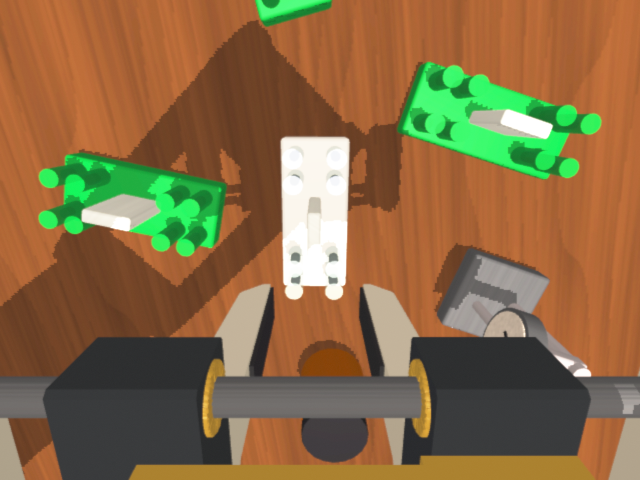

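```bash
python3 - <<'E'
import pickle,cv2
c=pickle.load(open("w9.pkl","rb"))
cv2.imwrite("pics/w9c.png",cv2.resize(c["frame"][125:305,260:370],None,fx=3.3,fy=3.3,interpolation=cv2.INTER_CUBIC))
E
```

```text
(no output)
```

View pics/w9c.png

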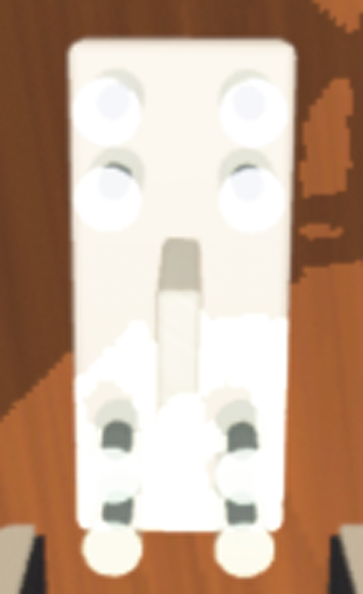

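```bash
python3 - <<'E'
from plan import *
import pickle
w=pickle.load(open("w9.pkl","rb"));T,S=pickle.load(open("cams.pkl","rb"))
pts=full([(70,40),(296,42),(282,530),(80,528)],260,125,3.3)
C=np.array([onz(w,p,.024) for p in pts]); print(C.round(4),C.mean(0)); 
d=(C[0]+C[1])/2-(C[2]+C[3])/2; print("yaw",np.arctan2(-d[0],d[1]),np.linalg.norm(d),np.linalg.norm(C[0]-C[1]))
pl=full([(180,290),(179,397)],260,125,3.3); D=np.array([onz(w,p,.082) for p in pl]); print(D,D.mean(0),np.linalg.norm(D[0]-D[1]))
# height: plate-top ends vs scene
sp=full([(372,138),(302,203)],335,150,12)
for i in range(2): print(tri(w,pl[i],S,sp[i]))
st=full([(540,248),(255,500),(100,405)],335,150,12); 
for i,j in ((1,0),(2,1),(3,2)): print(tri(w,pts[[0,1,2,3][i]],S,st[j]) )
E
```

```text
[[0.4241 0.4817 0.024 ]
 [0.4783 0.4741 0.024 ]
 [0.461  0.3469 0.024 ]
 [0.4067 0.3545 0.024 ]] [0.44252825 0.4143328  0.024     ]
yaw -0.13561967354687107 0.12837614810476428 0.054706199021135736
[[0.44478093 0.43037812 0.082     ]
 [0.4414506  0.40694796 0.082     ]] [0.44311577 0.41866304 0.082     ] 0.023665666255118577
[0.44555789 0.42970212 0.07765207]
[0.44014955 0.40327642 0.07146989]
[0.4802185  0.47438728 0.0176591 ]
[0.46136907 0.34477165 0.0189448 ]
[0.40698852 0.35294    0.01955262]
```

```bash
python3 - <<'E'
from plan import *
p,R,s=cur(); print(p)
rows(p,R,[((.443,.413,.059),tool_down(-.134+np.pi/2),5,146)])
E
```

```text
[0.44672058 0.40917107 0.19771014]
[{"tx":0.7,"ty":-0.8,"tz":27.7,"ax":-0.001,"ay":0.0,"az":0.001,"grip":146},{"tx":0.7,"ty":-0.8,"tz":27.8,"ax":-0.0,"ay":0.001,"az":0.0,"grip":146},{"tx":0.7,"ty":-0.8,"tz":27.7,"ax":-0.001,"ay":0.0,"az":0.001,"grip":146},{"tx":0.7,"ty":-0.8,"tz":27.8,"ax":-0.0,"ay":0.001,"az":0.0,"grip":146},{"tx":0.7,"ty":-0.8,"tz":27.7,"ax":-0.001,"ay":0.0,"az":0.001,"grip":146}] 5
```

Call:
step_arm(
  targets=[
    {"tx": 1, "ty": -1, "tz": 28, "ax": 0, "ay": 0, "az": 0.001, "grip": 146},
    {"tx": 1, "ty": -1, "tz": 28, "ax": 0, "ay": 0, "az": 0.001, "grip": 146},
    {"tx": 1, "ty": 0, "tz": 28, "ax": 0, "ay": 0, "az": 0, "grip": 146},
    {"tx": 0, "ty": 0, "tz": 27, "ax": 0, "ay": 0, "az": 0, "grip": 146},
    {"tx": 0, "ty": 0, "tz": 26, "ax": 0, "ay": 0, "az": 0, "grip": 146},
    {"tx": 0, "ty": 0, "tz": 0, "ax": 0, "ay": 0, "az": 0, "grip": 146},
    {"tx": 0, "ty": 0, "tz": 0, "ax": 0, "ay": 0, "az": 0, "grip": 146},
  ],
  squeeze=15,
)

```text
t: 9.5
tool_pos: [0.4475, 0.4101, 0.0636]
orientation: [2.369, 2.063, -0.0]
force: [0.0, 0.3, 0.4]
opening: 0.0397
```

```bash
python3 - <<'E'
from plan import *
from plant import robot
import pickle
c=robot.read_camera("wrist"); cv2.imwrite("pics/w10.png",c["frame"]); pickle.dump(c,open("w10.pkl","wb"))
p,R,s=cur(); print(p,R.round(3),s["opening"],s["t"],s["force"])
E
```

```text
[0.44813894 0.41087685 0.06480066] [[ 0.137  0.991  0.002]
 [ 0.991 -0.137  0.001]
 [ 0.001  0.002 -1.   ]] 0.03962159792480411 9.55 [0.4482365  0.01047497 0.55771977]
```

View pics/w10.png

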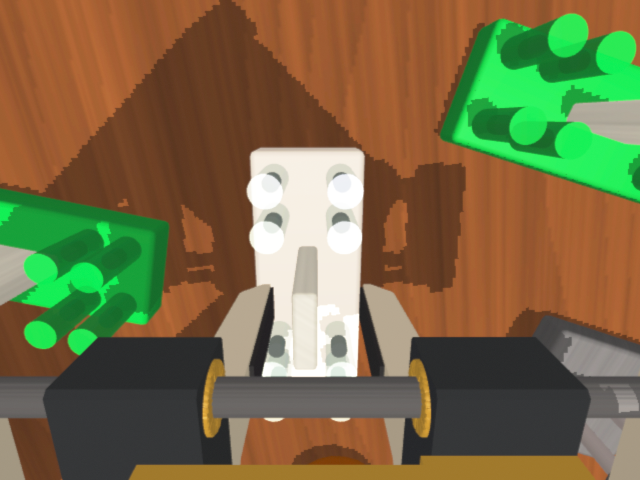

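```bash
python3 - <<'E'
from plan import *
import pickle
w=pickle.load(open("w10.pkl","rb"));w9=pickle.load(open("w9.pkl","rb"))
D=np.array([onz(w,p,.082) for p in((305,293),(305,368))]);print(D,D.mean(0),np.linalg.norm(D[0]-D[1]))
print(tri(w,(305,293),w9,full((180,290),260,125,3.3)),tri(w,(249,150),w9,full((70,40),260,125,3.3)),tri(w,(364,150),w9,full((296,42),260,125,3.3)))
c=D.mean(0)
p,R,s=cur(); print(p)
rows(p,R,[((*c[:2],.060),tool_down(-.134+np.pi/2),2,146)])
E
```

```text
[[0.44509074 0.43104432 0.082     ]
 [0.44039923 0.39914846 0.082     ]] [0.44274498 0.41509639 0.082     ] 0.03223905319201567
[0.44471859 0.42962218 0.0788595 ] [0.42436505 0.48175286 0.0264111 ] [0.47840333 0.47392817 0.02144429]
[0.44813894 0.41087685 0.06480066]
[{"tx":1.7,"ty":-3.0,"tz":2.4,"ax":0.001,"ay":-0.001,"az":-0.002,"grip":146},{"tx":1.7,"ty":-2.9,"tz":2.4,"ax":0.001,"ay":-0.0,"az":-0.002,"grip":146}] 2
```

Two wrist views put the plate top at z ≈ 0.079 (text 0.082) and the centre at (0.443, 0.4145). I'll make the correction and close.

Call:
step_arm(
  targets=[
    {"tx": 2, "ty": -3, "tz": 2, "ax": 0, "ay": 0, "az": -0.002, "grip": 146},
    {"tx": 1, "ty": -3, "tz": 2, "ax": 0, "ay": 0, "az": -0.002, "grip": 146},
    {"tx": 0, "ty": 0, "tz": 0, "ax": 0, "ay": 0, "az": 0, "grip": 146},
    {"tx": 0, "ty": 0, "tz": 0, "ax": 0, "ay": 0, "az": 0, "grip": 220},
    {"tx": 0, "ty": 0, "tz": 0, "ax": 0, "ay": 0, "az": 0, "grip": 255},
    {"tx": 0, "ty": 0, "tz": 0, "ax": 0, "ay": 0, "az": 0, "grip": 255},
    {"tx": 0, "ty": 0, "tz": 0, "ax": 0, "ay": 0, "az": 0, "grip": 255},
  ],
  squeeze=25,
)

```text
t: 10.25
tool_pos: [0.4416, 0.4144, 0.0591]
orientation: [2.364, 2.069, 0.001]
force: [4.6, -0.4, 3.8]
opening: 0.0123
```

```bash
python3 - <<'E'
from plan import *
p,R,s=cur(); print(p,R.round(3),s["opening"],s["t"],s["force"])
# placing: box pose
o=np.array([.5960,-.1425]);y=-.084;u=np.array([np.cos(y),np.sin(y)]);v=np.array([-u[1],u[0]])
g=o-.022*u+.040*v; print("place",g)
Rp=tool_down(y+np.pi/2)
rows(p,R,[((p[0],p[1],.20),R,5,255),((g[0]-.03,g[1],.30),Rp,12,255)])
E
```

```text
[0.44156677 0.41442263 0.05908906] [[ 0.133  0.991  0.001]
 [ 0.991 -0.133  0.   ]
 [ 0.     0.001 -1.   ]] 0.012267152868490411 10.25 [ 4.62062237 -0.38502757  3.78288912]
place [ 0.57743362 -0.10079521]
[{"tx":0.0,"ty":0.0,"tz":-28.2,"ax":0.0,"ay":0.0,"az":0.0,"grip":255},{"tx":0.0,"ty":0.0,"tz":-28.2,"ax":0.0,"ay":0.0,"az":0.0,"grip":255},{"tx":0.0,"ty":0.0,"tz":-28.2,"ax":0.0,"ay":0.0,"az":0.0,"grip":255},{"tx":0.0,"ty":0.0,"tz":-28.2,"ax":0.0,"ay":0.0,"az":0.0,"grip":255},{"tx":0.0,"ty":0.1,"tz":-28.1,"ax":0.0,"ay":0.0,"az":0.0,"grip":255},{"tx":-41.4,"ty":14.4,"tz":-8.3,"ax":0.0,"ay":-0.0,"az":-0.004,"grip":255},{"tx":-41.4,"ty":14.3,"tz":-8.3,"ax":0.0,"ay":-0.0,"az":-0.004,"grip":255},{"tx":-41.5,"ty":14.1,"tz":-8.3,"ax":0.0,"ay":-0.0,"az":-0.004,"grip":255},{"tx":-41.6,"ty":13.9,"tz":-8.3,"ax":0.0,"ay":-0.0,"az":-0.004,"grip":255},{"tx":-41.6,"ty":13.8,"tz":-8.4,"ax":0.0,"ay":-0.0,"az":-0.004,"grip":255},{"tx":-41.7,"ty":13.6,"tz":-8.3,"ax":0.0,"ay":-0.0,"az":-0.004,"grip":255},{"tx":-41.7,"ty":13.5,"tz":-8.4,"ax":0.0,"ay":-0.0,"az":-0.004,"grip":255},{"tx":-41.8,"ty":13.3,"tz":-8.3,"ax":0.0,"ay":-0.0,"az":-0.004,"grip":255},{"tx":-41.8,"ty":13.1,"tz":-8.4,"ax":0.0,"ay":-0.0,"az":-0.004,"grip":255},{"tx":-41.9,"ty":12.9,"tz":-8.3,"ax":0.0,"ay":-0.0,"az":-0.004,"grip":255},{"tx":-41.9,"ty":12.8,"tz":-8.4,"ax":0.0,"ay":-0.0,"az":-0.005,"grip":255},{"tx":-41.9,"ty":12.6,"tz":-8.3,"ax":0.001,"ay":-0.0,"az":-0.004,"grip":255}] 17
```

Call:
step_arm(
  targets=[
    {"tx": 0, "ty": 0, "tz": 0, "ax": 0, "ay": 0, "az": 0, "grip": 255},
    {"tx": 0, "ty": 0, "tz": 0, "ax": 0, "ay": 0, "az": 0, "grip": 255},
    {"tx": 0, "ty": 0, "tz": -5, "ax": 0, "ay": 0, "az": 0, "grip": 255},
    {"tx": 0, "ty": 0, "tz": -10, "ax": 0, "ay": 0, "az": 0, "grip": 255},
    {"tx": 0, "ty": 0, "tz": -10, "ax": 0, "ay": 0, "az": 0, "grip": 255},
  ],
  squeeze=40,
)

```text
t: 10.75
tool_pos: [0.4409, 0.4142, 0.0844]
orientation: [-2.364, -2.069, 0.001]
force: [0.2, -0.1, -4.0]
opening: 0.0097
```

```bash
python3 - <<'E'
from plan import *
from plant import robot
c=robot.read_camera("wrist"); cv2.imwrite("pics/w11.png",c["frame"])
p,R,s=cur(); print(p,R.round(3),s["opening"],s["t"],s["force"])
E
```

```text
[0.44214924 0.41522129 0.08694381] [[ 0.133  0.991  0.002]
 [ 0.991 -0.133  0.002]
 [ 0.002  0.002 -1.   ]] 0.009789224666641318 10.8 [ 0.93701649  0.73515993 -2.33770159]
```

View pics/w11.png

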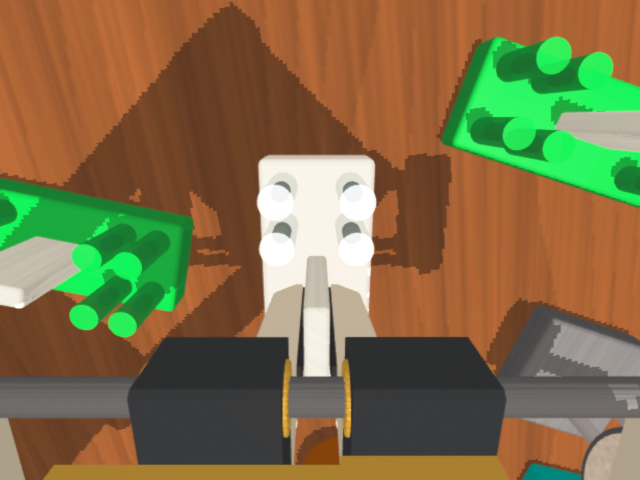

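The carrier is held: opening 9.8 mm, about 3.5 N, level. Next I'll carry it up and over to the box front.

Call:
step_arm(
  targets=[
    {"tx": 0, "ty": 0, "tz": -20, "ax": 0, "ay": 0, "az": 0, "grip": 255},
    {"tx": 0, "ty": 0, "tz": -30, "ax": 0, "ay": 0, "az": 0, "grip": 255},
    {"tx": 0, "ty": 0, "tz": -30, "ax": 0, "ay": 0, "az": 0, "grip": 255},
    {"tx": -10, "ty": 3, "tz": -30, "ax": 0, "ay": 0, "az": -0.004, "grip": 255},
    {"tx": -20, "ty": 7, "tz": -20, "ax": 0, "ay": 0, "az": -0.004, "grip": 255},
    {"tx": -30, "ty": 10, "tz": -15, "ax": 0, "ay": 0, "az": -0.004, "grip": 255},
    {"tx": -38, "ty": 14, "tz": -10, "ax": 0, "ay": 0, "az": -0.004, "grip": 255},
    {"tx": -42, "ty": 14, "tz": -10, "ax": 0, "ay": 0, "az": -0.004, "grip": 255},
    {"tx": -42, "ty": 14, "tz": -10, "ax": 0, "ay": 0, "az": -0.004, "grip": 255},
    {"tx": -42, "ty": 14, "tz": -10, "ax": 0, "ay": 0, "az": -0.004, "grip": 255},
    {"tx": -42, "ty": 14, "tz": -10, "ax": 0, "ay": 0, "az": -0.004, "grip": 255},
    {"tx": -42, "ty": 14, "tz": -10, "ax": 0, "ay": 0, "az": -0.004, "grip": 255},
    {"tx": -42, "ty": 14, "tz": -5, "ax": 0, "ay": 0, "az": -0.004, "grip": 255},
    {"tx": -42, "ty": 14, "tz": 0, "ax": 0, "ay": 0, "az": -0.004, "grip": 255},
    {"tx": -40, "ty": 12, "tz": 0, "ax": 0, "ay": 0, "az": -0.003, "grip": 255},
    {"tx": -30, "ty": 8, "tz": 0, "ax": 0, "ay": 0, "az": -0.003, "grip": 255},
    {"tx": -20, "ty": 5, "tz": 0, "ax": 0, "ay": 0, "az": -0.003, "grip": 255},
    {"tx": -10, "ty": 2, "tz": 0, "ax": 0, "ay": 0, "az": 0, "grip": 255},
    {"tx": 0, "ty": 0, "tz": 0, "ax": 0, "ay": 0, "az": 0, "grip": 255},
  ],
  squeeze=40,
)

```text
t: 12.7
tool_pos: [0.5477, -0.0925, 0.2942]
orientation: [2.31, 2.129, 0.0]
force: [0.7, 0.6, -3.6]
opening: 0.0095
```

```bash
python3 - <<'E'
from plan import *
from plant import robot
import pickle
c=robot.read_camera("wrist"); cv2.imwrite("pics/w12.png",c["frame"]); pickle.dump(c,open("w12.pkl","wb"))
c=robot.read_camera("scene"); cv2.imwrite("pics/s12.png",c["frame"])
p,R,s=cur(); print(p,R.round(3),s["opening"],s["t"],s["force"],s["q"])
o=np.array([.5960,-.1425]);y=-.084;u=np.array([np.cos(y),np.sin(y)]);v=np.array([-u[1],u[0]])
d=p[:2]-o; print(d@u,d@v)
E
```

```text
[ 0.54768667 -0.09080478  0.29418478] [[ 0.08   0.997  0.   ]
 [ 0.997 -0.08   0.001]
 [ 0.001  0.    -1.   ]] 0.009563704337567338 12.8 [-0.46391227  0.23368902 -4.55757058] [-2.57057014e-01 -8.90437350e-03  1.52192810e+00  6.06794570e-04
  1.62848693e+00 -1.77262365e-01]
-0.052480273808410555 0.04745940148608209
```

View pics/w12.png

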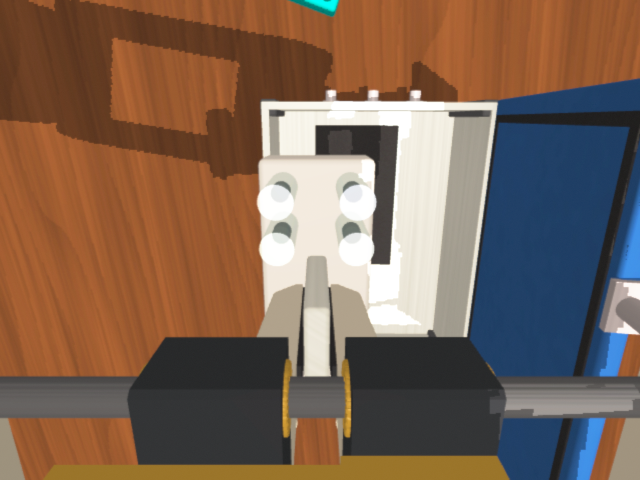

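View pics/s12.png

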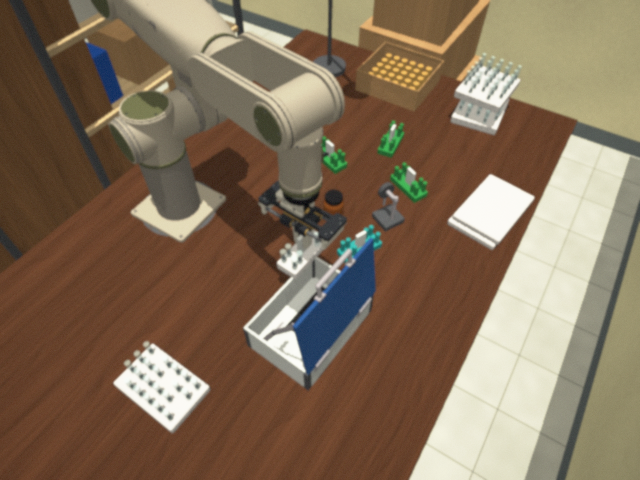

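```bash
python3 - <<'E'
from plan import *
import pickle
w=pickle.load(open("w12.pkl","rb"))
o=np.array([.5960,-.1425]);y=-.084;u=np.array([np.cos(y),np.sin(y)]);v=np.array([-u[1],u[0]])
def loc(X): d=X[:2]-o; return np.round([d@u*1e3,d@v*1e3,X[2]*1e3],1)
for n,p,z in (("FL",(262,101),.1),("BL",(498,102),.1),("padFL",(316,126),.01),("padBL",(398,126),.01),("padBR",(390,264),.01)): print(n,loc(onz(w,p,z)))
# carrier: top corners far edge
cz=.294-.059+.024
for p in ((259,158),(375,158)): print("car",loc(onz(w,p,cz)))
p,R,s=cur(); 
g=o-.020*u+.040*v
rows(p,R,[((g[0],g[1],.25),tool_down(y+np.pi/2),4,255),((g[0],g[1],.085),tool_down(y+np.pi/2),7,255)])
E
```

```text
FL [-98.9 141.2 100. ]
BL [ 97.3 140.9 100. ]
padFL [-54.1 119.6  10. ]
padBL [ 33.3 119.8  10. ]
padBR [ 33.9 -37.4  10. ]
car [-80.3 110.  259. ]
car [-26.2 110.1 259. ]
[{"tx":-1.9,"ty":8.1,"tz":11.0,"ax":0.0,"ay":-0.0,"az":0.001,"grip":255},{"tx":-1.9,"ty":8.1,"tz":11.1,"ax":0.0,"ay":-0.0,"az":0.001,"grip":255},{"tx":-1.9,"ty":8.1,"tz":11.0,"ax":0.0,"ay":-0.0,"az":0.001,"grip":255},{"tx":-1.9,"ty":8.2,"tz":11.1,"ax":0.0,"ay":-0.001,"az":0.001,"grip":255},{"tx":0.0,"ty":-0.0,"tz":23.6,"ax":0.0,"ay":0.0,"az":0.0,"grip":255},{"tx":0.0,"ty":-0.0,"tz":23.6,"ax":0.0,"ay":0.0,"az":0.0,"grip":255},{"tx":0.0,"ty":-0.0,"tz":23.6,"ax":0.0,"ay":0.0,"az":0.0,"grip":255},{"tx":0.0,"ty":-0.0,"tz":23.5,"ax":0.0,"ay":0.0,"az":0.0,"grip":255},{"tx":0.0,"ty":-0.0,"tz":23.6,"ax":0.0,"ay":0.0,"az":0.0,"grip":255},{"tx":0.0,"ty":-0.0,"tz":23.5,"ax":0.0,"ay":0.0,"az":0.0,"grip":255},{"tx":0.1,"ty":-0.1,"tz":23.6,"ax":0.0,"ay":0.0,"az":0.0,"grip":255}] 11
```

```bash
python3 - <<'E'
from plan import *
p,R,s=cur(); print(p)
o=np.array([.5960,-.1425]);y=-.084;u=np.array([np.cos(y),np.sin(y)]);v=np.array([-u[1],u[0]])
a=o-.052*u+.042*v; b=o-.0315*u+.042*v; Rp=tool_down(y+np.pi/2)
rows(p,R,[((*a,.085),Rp,9,255),((*b,.085),Rp,2,255)])
E
```

```text
[ 0.54768667 -0.09080478  0.29418478]
[{"tx":-0.6,"ty":0.0,"tz":23.2,"ax":0.0,"ay":-0.0,"az":0.0,"grip":255},{"tx":-0.6,"ty":0.1,"tz":23.2,"ax":0.0,"ay":-0.0,"az":0.001,"grip":255},{"tx":-0.6,"ty":0.0,"tz":23.3,"ax":0.0,"ay":-0.0,"az":0.0,"grip":255},{"tx":-0.6,"ty":0.1,"tz":23.2,"ax":0.0,"ay":-0.0,"az":0.001,"grip":255},{"tx":-0.6,"ty":0.0,"tz":23.3,"ax":0.0,"ay":-0.0,"az":0.0,"grip":255},{"tx":-0.6,"ty":0.1,"tz":23.2,"ax":0.0,"ay":-0.0,"az":0.001,"grip":255},{"tx":-0.7,"ty":0.0,"tz":23.3,"ax":0.0,"ay":-0.0,"az":0.0,"grip":255},{"tx":-0.6,"ty":0.1,"tz":23.2,"ax":0.0,"ay":-0.0,"az":0.001,"grip":255},{"tx":-0.7,"ty":0.0,"tz":23.3,"ax":0.0,"ay":-0.001,"az":0.0,"grip":255},{"tx":0.0,"ty":10.3,"tz":-0.0,"ax":0.0,"ay":0.0,"az":0.0,"grip":255},{"tx":0.0,"ty":10.2,"tz":-0.0,"ax":0.0,"ay":0.0,"az":0.0,"grip":255}] 11
```

Call:
step_arm(
  targets=[
    {"tx": -1, "ty": 0, "tz": 15, "ax": 0, "ay": 0, "az": 0.001, "grip": 255},
    {"tx": -1, "ty": 0, "tz": 25, "ax": 0, "ay": 0, "az": 0.001, "grip": 255},
    {"tx": -1, "ty": 0, "tz": 25, "ax": 0, "ay": 0, "az": 0.001, "grip": 255},
    {"tx": -1, "ty": 0, "tz": 25, "ax": 0, "ay": 0, "az": 0.001, "grip": 255},
    {"tx": -1, "ty": 0, "tz": 25, "ax": 0, "ay": 0, "az": 0, "grip": 255},
    {"tx": 0, "ty": 0, "tz": 25, "ax": 0, "ay": 0, "az": 0, "grip": 255},
    {"tx": 0, "ty": 0, "tz": 25, "ax": 0, "ay": 0, "az": 0, "grip": 255},
    {"tx": 0, "ty": 0, "tz": 25, "ax": 0, "ay": 0, "az": 0, "grip": 255},
    {"tx": 0, "ty": 0, "tz": 15, "ax": 0, "ay": 0, "az": 0, "grip": 255},
    {"tx": 0, "ty": 10, "tz": 4, "ax": 0, "ay": 0, "az": 0, "grip": 255},
    {"tx": 0, "ty": 10, "tz": 0, "ax": 0, "ay": 0, "az": 0, "grip": 255},
    {"tx": 0, "ty": 0, "tz": 0, "ax": 0, "ay": 0, "az": 0, "grip": 255},
  ],
  squeeze=40,
)

```text
t: 14.0
tool_pos: [0.5688, -0.0981, 0.0856]
orientation: [2.311, 2.126, 0.002]
force: [0.3, 0.2, -3.7]
opening: 0.0097
```

```bash
cat > look.py <<'E'
import sys
from plan import *
from plant import robot
import pickle
n=sys.argv[1]
for cam in sys.argv[2:]:
    c=robot.read_camera(cam); cv2.imwrite(f"pics/{cam[0]}{n}.png",c["frame"]); pickle.dump(c,open(f"{cam[0]}{n}.pkl","wb"))
    if cam=="scene": cv2.imwrite(f"pics/{cam[0]}{n}c.png",cv2.resize(c["frame"][170:390,200:400],None,fx=3,fy=2.7,interpolation=cv2.INTER_CUBIC))
p,R,s=cur(); print(p,R.round(3),s["opening"],s["t"],s["force"],s["q"].round(3))
o=np.array([.5960,-.1425]);y=-.084;u=np.array([np.cos(y),np.sin(y)]);v=np.array([-u[1],u[0]])
d=p[:2]-o; print("local",d@u,d@v)
E
python3 look.py 13 wrist scene
```

```text
[ 0.56797184 -0.09819965  0.08571091] [[ 0.083  0.997  0.001]
 [ 0.997 -0.083 -0.   ]
 [-0.     0.001 -1.   ]] 0.009615604445047842 14.1 [ 0.06549938  0.08272766 -3.6434937 ] [-0.26   0.184  1.706  0.     1.251 -0.177]
local -0.03164619028340926 0.041792554625094444
```

View pics/w13.png

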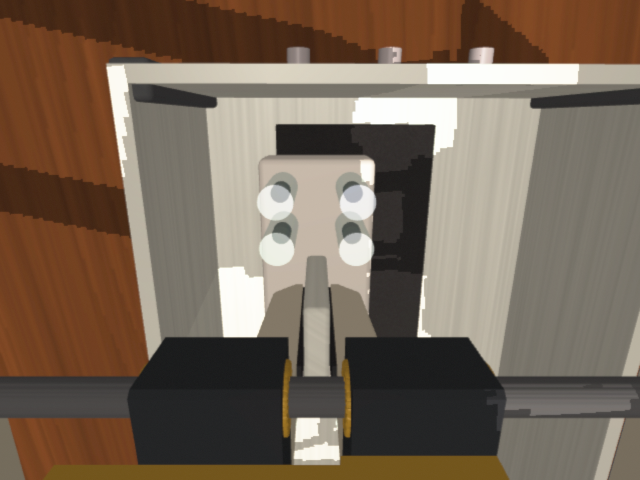

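View pics/s13c.png

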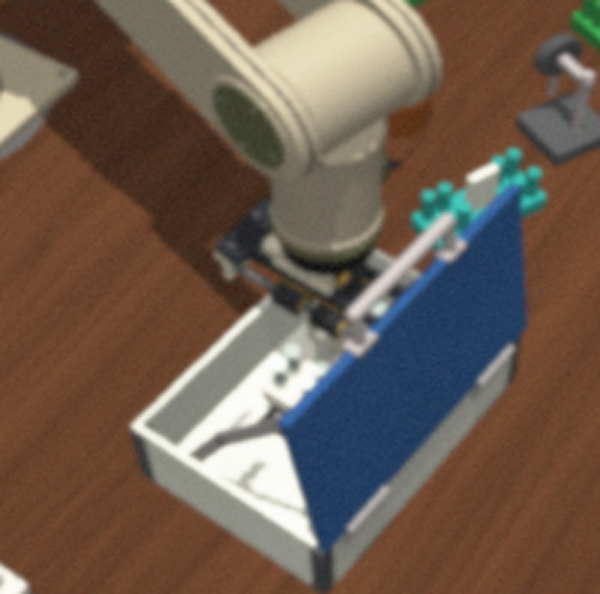

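The carrier is 12 mm above the pad and clear of the lid. I'll shift 9.5 mm back and lower gently.

Call:
step_arm(
  targets=[
    {"tx": 0, "ty": 5, "tz": 0, "ax": 0, "ay": 0, "az": 0, "grip": 255},
    {"tx": 0, "ty": 4.5, "tz": 0, "ax": 0, "ay": 0, "az": 0, "grip": 255},
    {"tx": 0, "ty": 0, "tz": 6, "ax": 0, "ay": 0, "az": 0, "grip": 255},
    {"tx": 0, "ty": 0, "tz": 6, "ax": 0, "ay": 0, "az": 0, "grip": 255},
    {"tx": 0, "ty": 0, "tz": 2, "ax": 0, "ay": 0, "az": 0, "grip": 255},
    {"tx": 0, "ty": 0, "tz": 2, "ax": 0, "ay": 0, "az": 0, "grip": 255},
    {"tx": 0, "ty": 0, "tz": 0, "ax": 0, "ay": 0, "az": 0, "grip": 255},
  ],
  squeeze=40,
)

```text
t: 14.8
tool_pos: [0.5765, -0.0991, 0.0688]
orientation: [-2.313, -2.126, 0.0]
force: [-0.1, -0.3, -4.9]
opening: 0.0098
```

```bash
python3 look.py 14 wrist
```

```text
[ 0.57666106 -0.09911687  0.06881919] [[ 0.084  0.996 -0.   ]
 [ 0.996 -0.084  0.   ]
 [ 0.    -0.    -1.   ]] 0.0101906127741224 14.85 [ 0.44221136  1.02001093 -3.66949447] [-0.258  0.227  1.689  0.     1.225 -0.174]
local -0.022910647478189147 0.04160760543564736
```

View pics/w14.png

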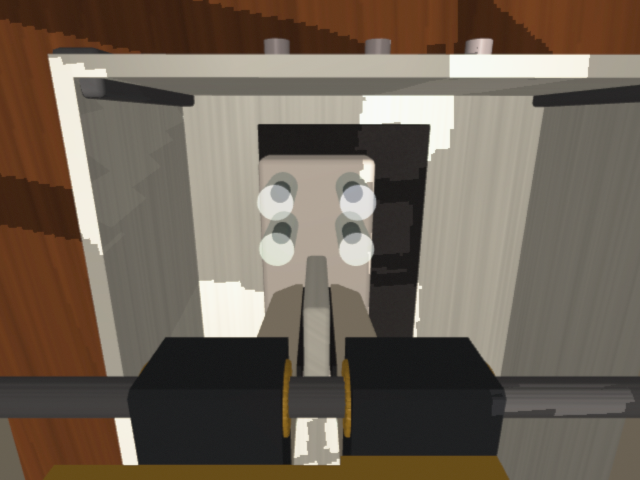

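Call:
step_arm(
  targets=[
    {"tx": 0, "ty": 2.5, "tz": 0, "ax": 0, "ay": 0, "az": 0, "grip": 255},
    {"tx": 0, "ty": 0, "tz": 1, "ax": 0, "ay": 0, "az": 0, "grip": 255},
    {"tx": 0, "ty": 0, "tz": 1, "ax": 0, "ay": 0, "az": 0, "grip": 255},
    {"tx": 0, "ty": 0, "tz": 1, "ax": 0, "ay": 0, "az": 0, "grip": 255},
    {"tx": 0, "ty": 0, "tz": 0, "ax": 0, "ay": 0, "az": 0, "grip": 255},
  ],
  squeeze=40,
)

```text
t: 15.35
tool_pos: [0.5798, -0.0994, 0.0687]
orientation: [2.312, 2.126, 0.001]
force: [-10.3, 1.4, 18.0]
opening: 0.0095
```

```bash
python3 look.py 15
```

```text
[ 0.57983276 -0.09944155  0.06867845] [[ 0.084  0.996  0.001]
 [ 0.996 -0.084 -0.   ]
 [-0.     0.001 -1.   ]] 0.009505239477249232 15.35 [-10.31934377   1.37026096  17.97382943] [-0.257  0.234  1.681 -0.     1.225 -0.173]
local -0.019722889376007795 0.04155017954059758
```

Call:
step_arm(
  targets=[
    {"tx": 0, "ty": 0, "tz": -1.5, "ax": 0, "ay": 0, "az": 0, "grip": 255},
    {"tx": 0, "ty": 0, "tz": 0, "ax": 0, "ay": 0, "az": 0, "grip": 255},
  ],
  squeeze=40,
)

```text
t: 15.55
tool_pos: [0.5798, -0.0995, 0.0687]
orientation: [2.312, 2.126, 0.001]
force: [-3.7, 1.6, 8.3]
opening: 0.0095
```

```bash
python3 look.py 16 scene wrist
```

```text
[ 0.57984908 -0.09944168  0.06869206] [[ 0.084  0.996  0.001]
 [ 0.996 -0.084 -0.   ]
 [-0.     0.001 -1.   ]] 0.009846835458287061 15.65 [-4.31989824  1.67932965  8.30523292] [-0.257  0.234  1.681  0.     1.225 -0.173]
local -0.019706615149822273 0.04155141454753229
```

View pics/s16c.png

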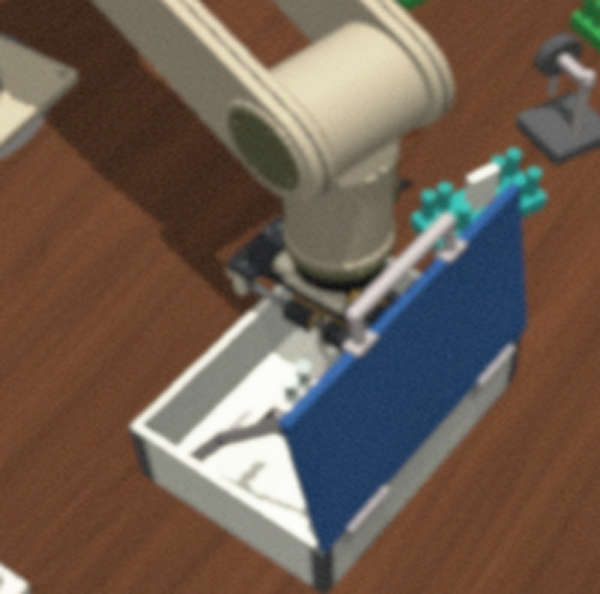

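View pics/w16.png

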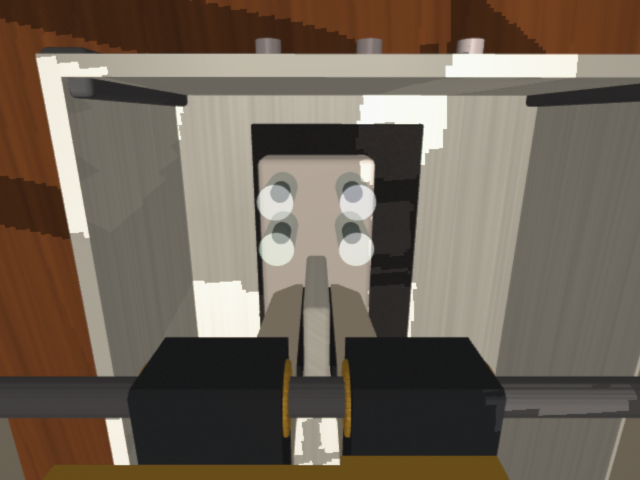

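Standing on the pad; the lateral force drops along with the contact force, so it was friction. I'll release, retreat forward and up away from the lid, then turn towards the stay plate.

Call:
step_arm(
  targets=[
    {"tx": 0, "ty": 0, "tz": 0, "ax": 0, "ay": 0, "az": 0, "grip": 200},
    {"tx": 0, "ty": 0, "tz": 0, "ax": 0, "ay": 0, "az": 0, "grip": 90},
    {"tx": 0, "ty": 0, "tz": 0, "ax": 0, "ay": 0, "az": 0, "grip": 90},
    {"tx": 0, "ty": 0, "tz": 0, "ax": 0, "ay": 0, "az": 0, "grip": 90},
    {"tx": 0, "ty": 0, "tz": 0, "ax": 0, "ay": 0, "az": 0, "grip": 90},
    {"tx": 0, "ty": -5, "tz": -10, "ax": 0, "ay": 0, "az": 0, "grip": 90},
    {"tx": 0, "ty": -6, "tz": -15, "ax": 0, "ay": 0, "az": 0, "grip": 90},
    {"tx": 0, "ty": -6, "tz": -20, "ax": 0, "ay": 0, "az": 0, "grip": 90},
    {"tx": 0, "ty": -15, "tz": -30, "ax": 0, "ay": 0, "az": 0, "grip": 90},
    {"tx": 0, "ty": -30, "tz": -30, "ax": 0, "ay": 0, "az": 0, "grip": 90},
    {"tx": 0, "ty": -30, "tz": -30, "ax": 0, "ay": 0, "az": 0, "grip": 90},
    {"tx": 0, "ty": -20, "tz": -20, "ax": 0, "ay": 0, "az": 0, "grip": 90},
  ],
  squeeze=20,
)

```text
t: 16.85
tool_pos: [0.4666, -0.0899, 0.2254]
orientation: [2.311, 2.125, 0.002]
force: [0.5, 0.3, -0.1]
opening: 0.0602
```

```bash
python3 look.py 17 scene wrist
```

```text
[ 0.46773416 -0.09028002  0.22704896] [[ 0.084  0.996  0.006]
 [ 0.996 -0.084 -0.002]
 [-0.002  0.007 -1.   ]] 0.0602669800089553 16.95 [ 1.14704454 -0.35949634 -0.04104342] [-0.298 -0.215  1.834 -0.     1.516 -0.214]
local -0.13219491058852093 0.04127419220112802
```

View pics/s17c.png

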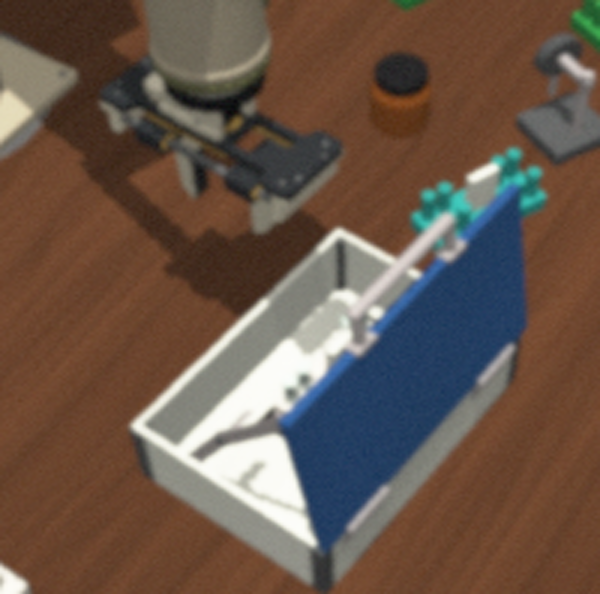

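View pics/w17.png

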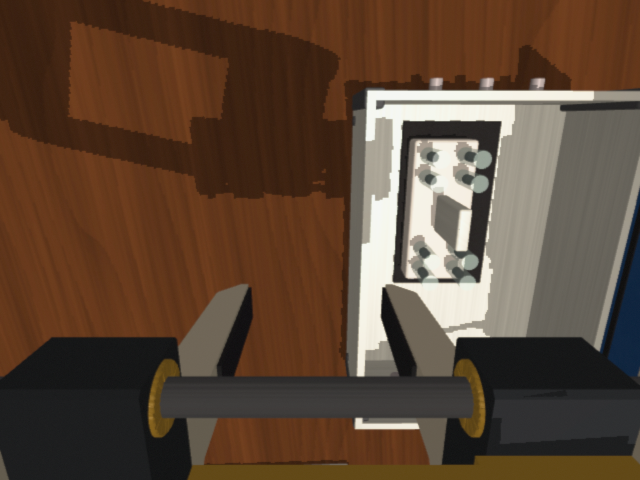

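```bash
cat >> plan.py <<'E'
O=np.array([.5960,-.1425]);Y=-.084;U=np.array([np.cos(Y),np.sin(Y)]);V=np.array([-U[1],U[0]])
def L(x,y,z): return np.r_[O+(x*U+y*V)/1e3,z/1e3]
def loc(X): d=X[:2]-O; return np.round([d@U*1e3,d@V*1e3,X[2]*1e3],1)
E
python3 - <<'E'
from plan import *
import pickle
w=pickle.load(open("w17.pkl","rb"))
for p in ((409,139),(480,139)): print(loc(onz(w,p,.034)))
for p in ((403,122),(501,122)): print("pad",loc(onz(w,p,.010)))
p,R,s=cur()
Rd=tool_down(Y); Rt=Rd@Rot.from_rotvec([0,.75,0]).as_matrix()
p1,R1=rows(p,R,[(L(-110,-102,260),Rd,12,255)])
rows(p1,R1,[(L(-43,-102,165),Rt,7,255)])
E
```

```text
[-54.6 106.   34. ]
[  6.2 106.   34. ]
pad [-55.5 119.7  10. ]
pad [ 33.3 119.7  10. ]
[{"tx":-11.9,"ty":1.9,"tz":-2.7,"ax":0.001,"ay":-0.0,"az":0.131,"grip":255},{"tx":-11.6,"ty":3.4,"tz":-2.7,"ax":0.0,"ay":-0.0,"az":0.131,"grip":255},{"tx":-11.1,"ty":4.9,"tz":-2.7,"ax":0.0,"ay":-0.0,"az":0.131,"grip":255},{"tx":-10.3,"ty":6.3,"tz":-2.7,"ax":0.001,"ay":-0.0,"az":0.131,"grip":255},{"tx":-9.4,"ty":7.6,"tz":-2.7,"ax":0.0,"ay":-0.0,"az":0.131,"grip":255},{"tx":-8.3,"ty":8.8,"tz":-2.7,"ax":0.0,"ay":-0.001,"az":0.131,"grip":255},{"tx":-7.1,"ty":9.8,"tz":-2.7,"ax":0.001,"ay":-0.001,"az":0.131,"grip":255},{"tx":-5.8,"ty":10.6,"tz":-2.7,"ax":0.001,"ay":-0.0,"az":0.131,"grip":255},{"tx":-4.4,"ty":11.3,"tz":-2.8,"ax":0.0,"ay":-0.0,"az":0.131,"grip":255},{"tx":-2.9,"ty":11.7,"tz":-2.8,"ax":0.0,"ay":-0.001,"az":0.131,"grip":255},{"tx":-1.3,"ty":12.0,"tz":-2.7,"ax":0.001,"ay":-0.001,"az":0.13,"grip":255},{"tx":0.3,"ty":12.1,"tz":-2.8,"ax":0.0,"ay":0.0,"az":0.131,"grip":255}] 12
[{"tx":9.6,"ty":-0.0,"tz":13.6,"ax":0.0,"ay":0.107,"az":-0.0,"grip":255},{"tx":8.1,"ty":-0.0,"tz":14.5,"ax":0.0,"ay":0.107,"az":-0.0,"grip":255},{"tx":6.5,"ty":-0.0,"tz":15.3,"ax":0.0,"ay":0.107,"az":-0.0,"grip":255},{"tx":4.8,"ty":-0.0,"tz":15.9,"ax":0.0,"ay":0.107,"az":-0.0,"grip":255},{"tx":3.0,"ty":-0.0,"tz":16.3,"ax":0.0,"ay":0.107,"az":-0.0,"grip":255},{"tx":1.3,"ty":-0.0,"tz":16.5,"ax":0.0,"ay":0.108,"az":-0.0,"grip":255},{"tx":-0.5,"ty":-0.1,"tz":16.6,"ax":0.001,"ay":0.107,"az":-0.0,"grip":255}] 7
```

```bash
python3 - <<'E'
import pickle,cv2
c=pickle.load(open("w17.pkl","rb"))
cv2.imwrite("pics/w17c.png",cv2.resize(c["frame"][110:295,380:510],None,fx=3.2,fy=3.2,interpolation=cv2.INTER_CUBIC))
E
```

```text
(no output)
```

View pics/w17c.png

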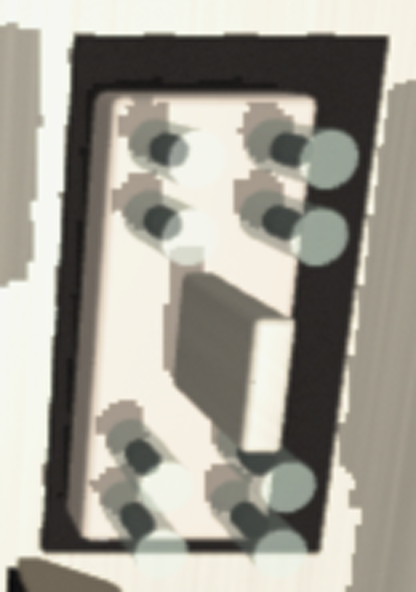

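The carrier is upright and squarely on the pad, with black margin visible all round. Next is the thumb plate.

Call:
step_arm(
  targets=[
    {"tx": -12, "ty": 2, "tz": -3, "ax": 0, "ay": 0, "az": 0.131, "grip": 255},
    {"tx": -11.5, "ty": 3.5, "tz": -3, "ax": 0, "ay": 0, "az": 0.131, "grip": 255},
    {"tx": -11, "ty": 5, "tz": -3, "ax": 0, "ay": 0, "az": 0.131, "grip": 255},
    {"tx": -10.5, "ty": 6.5, "tz": -3, "ax": 0, "ay": 0, "az": 0.131, "grip": 255},
    {"tx": -9.5, "ty": 7.5, "tz": -3, "ax": 0, "ay": 0, "az": 0.131, "grip": 255},
    {"tx": -8.5, "ty": 9, "tz": -3, "ax": 0, "ay": 0, "az": 0.131, "grip": 255},
    {"tx": -7, "ty": 10, "tz": -3, "ax": 0, "ay": 0, "az": 0.131, "grip": 255},
    {"tx": -6, "ty": 10.5, "tz": -3, "ax": 0, "ay": 0, "az": 0.131, "grip": 255},
    {"tx": -4.5, "ty": 11.5, "tz": -3, "ax": 0, "ay": 0, "az": 0.131, "grip": 255},
    {"tx": -3, "ty": 11.5, "tz": -3, "ax": 0, "ay": 0, "az": 0.131, "grip": 255},
    {"tx": -1.5, "ty": 12, "tz": -3, "ax": 0, "ay": 0, "az": 0.13, "grip": 255},
    {"tx": 0, "ty": 12, "tz": 0, "ax": 0, "ay": 0, "az": 0.131, "grip": 255},
    {"tx": 0, "ty": 0, "tz": 0, "ax": 0, "ay": 0.107, "az": 0, "grip": 255},
    {"tx": 0, "ty": 0, "tz": 0, "ax": 0, "ay": 0.107, "az": 0, "grip": 255},
    {"tx": 0, "ty": 0, "tz": 0, "ax": 0, "ay": 0.107, "az": 0, "grip": 255},
    {"tx": 0, "ty": 0, "tz": 0, "ax": 0, "ay": 0.107, "az": 0, "grip": 255},
    {"tx": 0, "ty": 0, "tz": 0, "ax": 0, "ay": 0.107, "az": 0, "grip": 255},
    {"tx": 0, "ty": 0, "tz": 0, "ax": 0, "ay": 0.107, "az": 0, "grip": 255},
    {"tx": 0, "ty": 0, "tz": 0, "ax": 0, "ay": 0.108, "az": 0, "grip": 255},
    {"tx": 0, "ty": 0, "tz": 0, "ax": 0, "ay": 0, "az": 0, "grip": 255},
  ],
  squeeze=20,
)

```text
t: 18.95
tool_pos: [0.4752, -0.2343, 0.2505]
orientation: [2.897, -0.128, 1.136]
force: [-0.3, 0.4, -1.1]
opening: 0.0007
```

```bash
python3 look.py 18 scene wrist; python3 - <<'E'
from plan import *
import pickle
p,R,s=cur(); print(loc(p)); w=pickle.load(open("w18.pkl","rb")); print(proj(w,L(-8,-104,140)),proj(w,p+R@[0,0,.014]))
E
```

```text
[ 0.47691218 -0.23577017  0.25510132] [[ 0.731 -0.086  0.677]
 [-0.063 -0.996 -0.058]
 [ 0.68  -0.    -0.733]] 0.000294752933034785 19.05 [-0.06846184  0.6135788   0.70543263] [-0.912 -0.71   2.307  0.606  1.07   0.577]
local -0.11084244435154077 -0.10293292589752955
[-110.8 -102.9  255.1]
[[318.1347153  222.64896237]] [[317.27904844 295.26929555]]
```

View pics/w18.png

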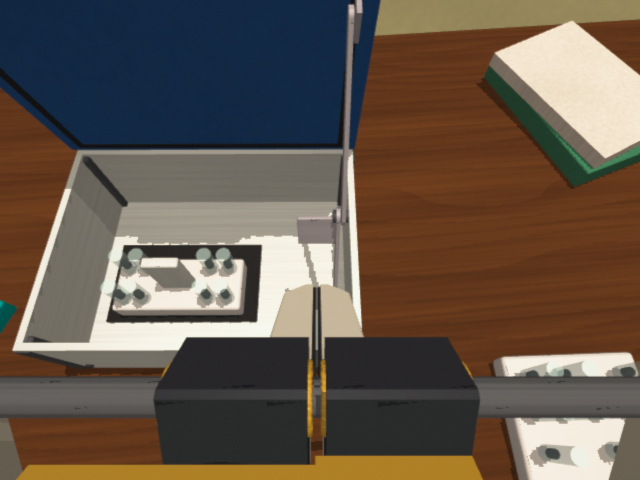

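View pics/s18c.png

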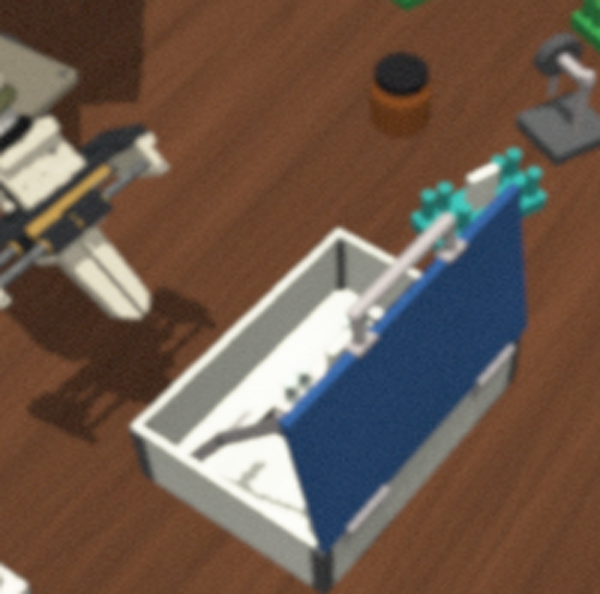

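```bash
python3 - <<'E'
from plan import *
import pickle
w=pickle.load(open("w18.pkl","rb"));w8=pickle.load(open("c8.pkl","rb"))[1]; s=pickle.load(open("s18.pkl","rb"))
X=tri(w,(317,230),w8,full((346,205),270,280,6));print(loc(X))
X=tri(w,(317,230),s,full((320,370),240,280,8));print(loc(X))
cv2.imwrite("pics/w18c.png",cv2.resize(w["frame"][180:300,280:380],None,fx=5,fy=5,interpolation=cv2.INTER_CUBIC))
cv2.imwrite("pics/w18d.png",cv2.resize(w["frame"][180:300,280:380],None,fx=5,fy=5,interpolation=cv2.INTER_CUBIC))
E
```

```text
[ -15.1 -102.6  139.5]
[ -13.4 -100.4  140.2]
```

View pics/w18c.png

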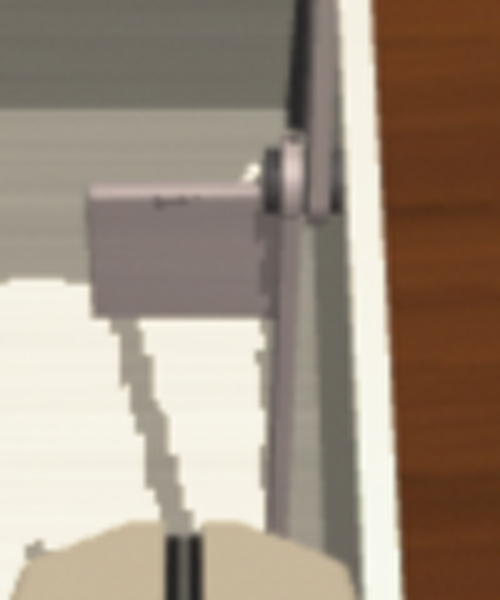

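```bash
python3 - <<'E'
from plan import *
p,R,s=cur(); print(loc(p))
Rt=tool_down(Y)@Rot.from_rotvec([0,.75,0]).as_matrix()
rows(p,R,[(L(-53,-99,160),Rt,5,255)])
E
```

```text
[-110.8 -102.9  255.1]
[{"tx":-4.4,"ty":-0.8,"tz":21.8,"ax":0.0,"ay":0.001,"az":-0.0,"grip":255},{"tx":-4.5,"ty":-0.8,"tz":21.8,"ax":0.0,"ay":0.0,"az":-0.0,"grip":255},{"tx":-4.5,"ty":-0.8,"tz":21.8,"ax":0.0,"ay":0.001,"az":-0.001,"grip":255},{"tx":-4.5,"ty":-0.8,"tz":21.8,"ax":0.001,"ay":0.0,"az":-0.0,"grip":255},{"tx":-4.4,"ty":-0.8,"tz":21.8,"ax":0.0,"ay":0.001,"az":-0.001,"grip":255}] 5
```

Call:
step_arm(
  targets=[
    {"tx": -4.5, "ty": -0.8, "tz": 22, "ax": 0, "ay": 0, "az": 0, "grip": 255},
    {"tx": -4.5, "ty": -0.8, "tz": 22, "ax": 0, "ay": 0, "az": 0, "grip": 255},
    {"tx": -4.5, "ty": -0.8, "tz": 22, "ax": 0, "ay": 0, "az": 0, "grip": 255},
    {"tx": -4.5, "ty": -0.8, "tz": 22, "ax": 0, "ay": 0, "az": 0, "grip": 255},
    {"tx": -4.5, "ty": -0.8, "tz": 21, "ax": 0, "ay": 0, "az": 0, "grip": 255},
    {"tx": 0, "ty": 0, "tz": 0, "ax": 0, "ay": 0, "az": 0, "grip": 255},
  ],
  squeeze=20,
)

```text
t: 19.65
tool_pos: [0.5364, -0.2348, 0.1583]
orientation: [2.898, -0.119, 1.133]
force: [-1.2, -0.5, 0.1]
opening: 0.0006
```

```bash
python3 look.py 19 scene wrist; python3 - <<'E'
from plan import *
p,R,s=cur(); print(loc(p))
E
```

```text
[ 0.53641386 -0.23584451  0.16109463] [[ 0.73  -0.082  0.678]
 [-0.06  -0.997 -0.056]
 [ 0.681 -0.    -0.733]] 0.00044249264510109684 19.75 [-0.13584398 -0.21800273 -0.07447361] [-0.782 -0.42   2.301  0.683  0.768  0.488]
local -0.051544319528537295 -0.0980147311751416
[-51.5 -98.  161.1]
```

View pics/w19.png

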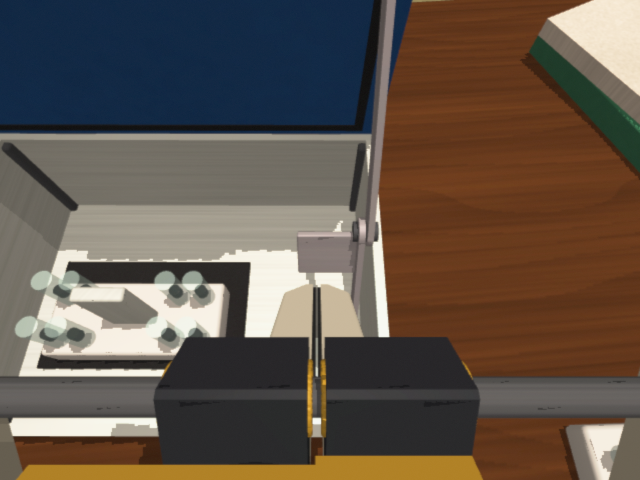

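View pics/s19c.png

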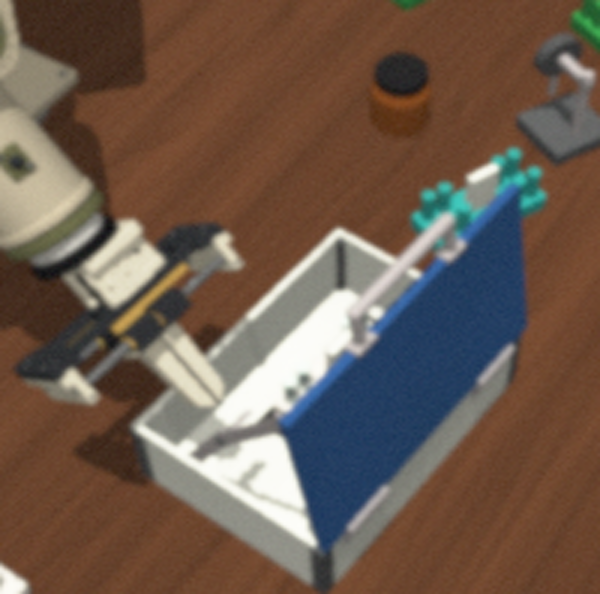

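Call:
step_arm(
  targets=[
    {"tx": 1.6, "ty": 2, "tz": 4.7, "ax": 0, "ay": 0, "az": 0, "grip": 255},
    {"tx": 1.6, "ty": 2, "tz": 4.7, "ax": 0, "ay": 0, "az": 0, "grip": 255},
    {"tx": 1.6, "ty": 0, "tz": 4.7, "ax": 0, "ay": 0, "az": 0, "grip": 255},
    {"tx": 1.6, "ty": 0, "tz": 4.7, "ax": 0, "ay": 0, "az": 0, "grip": 255},
    {"tx": 0, "ty": 0, "tz": 0, "ax": 0, "ay": 0, "az": 0, "grip": 255},
  ],
  squeeze=20,
)

```text
t: 20.25
tool_pos: [0.5528, -0.2416, 0.1507]
orientation: [2.893, -0.122, 1.138]
force: [-0.9, 0.2, -0.7]
opening: 0.0009
```

```bash
python3 look.py 20 wrist; python3 - <<'E'
from plan import *
import pickle
p,R,s=cur(); print(loc(p))
a,b=[pickle.load(open(f"w{i}.pkl","rb")) for i in (18,19)]
print(loc(tri(a,(316.5,230),b,(326,252))))
E
```

```text
[ 0.55260195 -0.24147971  0.15067261] [[ 0.729 -0.084  0.679]
 [-0.062 -0.996 -0.057]
 [ 0.681 -0.    -0.732]] 0.0010593774614894545 20.3 [ 0.37311564  0.01229048 -0.55050463] [-0.761 -0.344  2.267  0.703  0.722  0.472]
local -0.034940505111355304 -0.10227186819292582
[ -34.9 -102.3  150.7]
[ -10.9 -102.6  132.6]
```

View pics/w20.png

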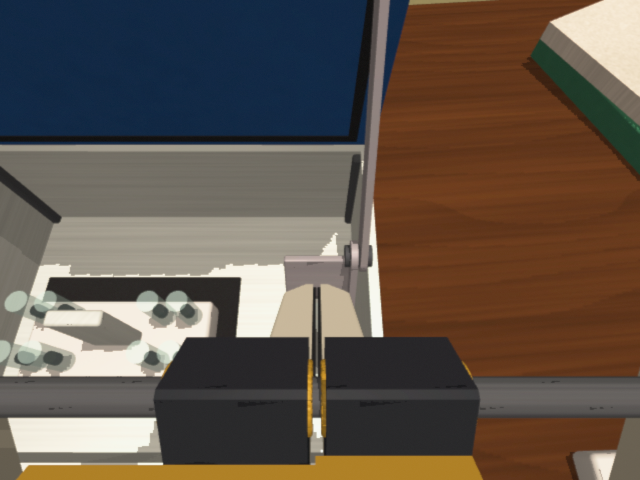

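Call:
step_arm(
  targets=[
    {"tx": 1, "ty": 0, "tz": 2.8, "ax": 0, "ay": 0, "az": 0, "grip": 255},
    {"tx": 1, "ty": 0, "tz": 2.8, "ax": 0, "ay": 0, "az": 0, "grip": 255},
    {"tx": 1, "ty": 0, "tz": 2.8, "ax": 0, "ay": 0, "az": 0, "grip": 255},
  ],
  squeeze=20,
)

```text
t: 20.6
tool_pos: [0.5607, -0.2424, 0.1469]
orientation: [2.892, -0.122, 1.139]
force: [-1.6, 1.2, 2.1]
opening: 0.0007
```

```bash
python3 look.py 21 wrist
```

```text
[ 0.56085539 -0.2424028   0.14681012] [[ 0.729 -0.084  0.679]
 [-0.062 -0.996 -0.057]
 [ 0.682  0.    -0.732]] 0.0006144394802294895 20.65 [-0.07379161  0.34014821  1.68349388] [-0.748 -0.312  2.251  0.71   0.701  0.47 ]
local -0.02663872104625597 -0.1024992229178827
```

View pics/w21.png

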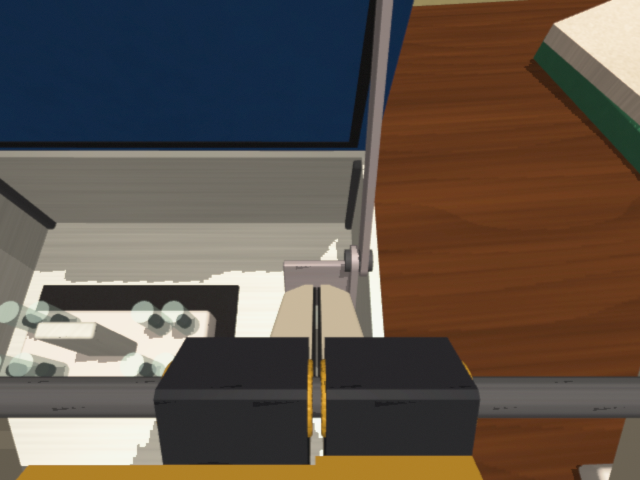

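Call:
step_arm(
  targets=[
    {"tx": 1.5, "ty": 0, "tz": 4.8, "ax": 0, "ay": 0, "az": 0, "grip": 255},
    {"tx": 1.2, "ty": 0, "tz": 4.8, "ax": 0, "ay": 0, "az": 0, "grip": 255},
    {"tx": 1, "ty": 0, "tz": 4.9, "ax": 0, "ay": 0, "az": 0, "grip": 255},
    {"tx": 0.7, "ty": 0, "tz": 5, "ax": 0, "ay": 0, "az": 0, "grip": 255},
  ],
  squeeze=20,
)

```text
t: 21.05
tool_pos: [0.5776, -0.2439, 0.1359]
orientation: [2.892, -0.122, 1.14]
force: [-1.8, -0.0, 4.7]
opening: 0.0007
```

```bash
python3 look.py 22 wrist scene
```

```text
[ 0.57715282 -0.24355424  0.13497325] [[ 0.729 -0.084  0.679]
 [-0.062 -0.996 -0.057]
 [ 0.681 -0.    -0.732]] 0.0006701361389866121 21.15 [ 0.00837883 -0.75952061  0.60717622] [-0.722 -0.243  2.22   0.727  0.657  0.46 ]
local -0.010302150344785904 -0.102279233247607
```

View pics/w22.png

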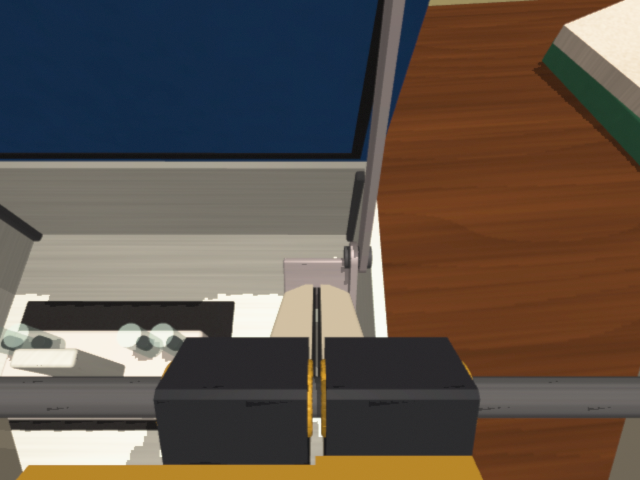

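View pics/s22c.png

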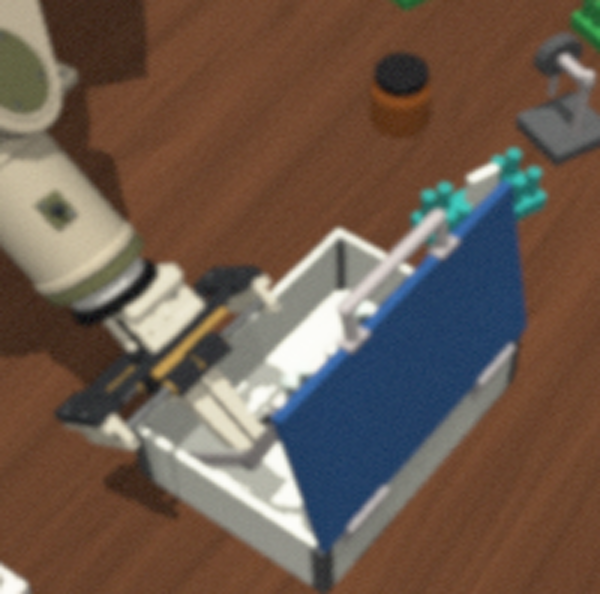

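Call:
step_arm(
  targets=[
    {"tx": 0.5, "ty": 0, "tz": 5, "ax": 0, "ay": 0, "az": 0, "grip": 255},
    {"tx": 0.2, "ty": 0, "tz": 5, "ax": 0, "ay": 0, "az": 0, "grip": 255},
    {"tx": 0, "ty": 0, "tz": 4, "ax": 0, "ay": 0, "az": 0, "grip": 255},
    {"tx": 0, "ty": 0, "tz": 0, "ax": 0, "ay": 0, "az": 0, "grip": 255},
  ],
  squeeze=20,
)

```text
t: 21.55
tool_pos: [0.5868, -0.2443, 0.1249]
orientation: [2.894, -0.122, 1.137]
force: [-0.9, 0.8, -0.2]
opening: 0.0006
```

```bash
python3 look.py 23 wrist scene; python3 - <<'E'
from plan import *
import pickle
s=pickle.load(open("s23.pkl","rb"));w=pickle.load(open("w23.pkl","rb"))
A=np.array([-54.6,54.6])
for k in (0,20,25,30,35,40,50):
    a=np.arctan2(.88,.48)-k/97; X=A+97*np.array([np.cos(a),np.sin(a)]); print(k,X.round(1),((proj(s,L(X[0],-104,X[1]))-[200,170])*[3,2.7]).round(),proj(w,L(X[0],-104,X[1])).round())
E
```

```text
[ 0.58660225 -0.2442689   0.12499577] [[ 0.73  -0.084  0.678]
 [-0.062 -0.996 -0.057]
 [ 0.681 -0.001 -0.732]] 0.0005650163268934069 21.65 [-0.96178839  0.17017039 -0.22094173] [-0.708 -0.197  2.202  0.745  0.628  0.445]
local -0.000826077802557307 -0.10219855167854494
0 [ -8.2 139.8] [[239. 428.]] [[321. 322.]]
20 [  8.3 128.4] [[256. 444.]] [[321. 291.]]
25 [ 12.  125.1] [[260. 448.]] [[320. 285.]]
30 [ 15.6 121.6] [[263. 452.]] [[320. 280.]]
35 [ 18.9 117.9] [[267. 456.]] [[320. 276.]]
40 [ 22.1 114. ] [[270. 460.]] [[320. 273.]]
50 [ 27.8 105.8] [[276. 468.]] [[320. 268.]]
```

View pics/w23.png

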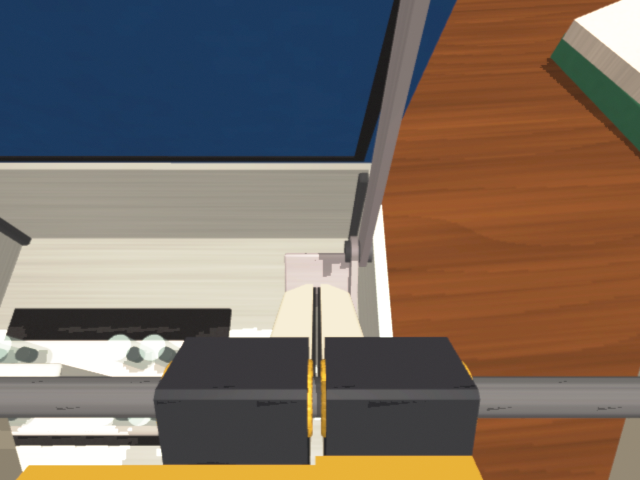

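View pics/s23c.png

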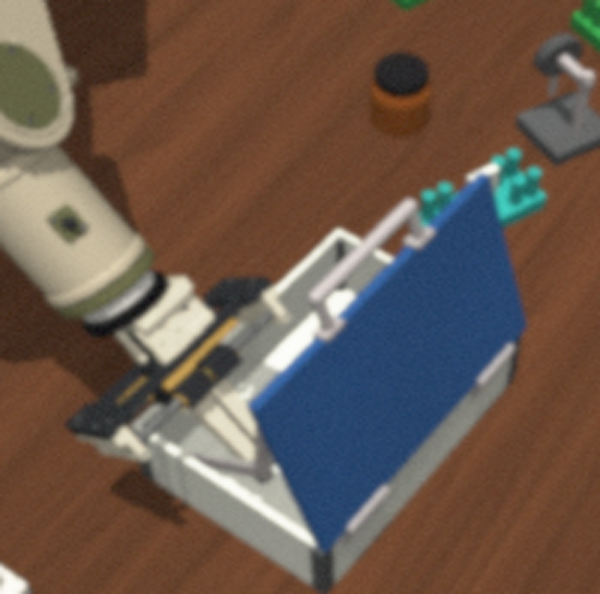

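```bash
python3 - <<'E'
from plan import *
import pickle
s=pickle.load(open("s23.pkl","rb"))
obs=np.array([[410,205],[318,297]])/[3,2.7]+[200,170]
for th in np.arange(1.0,1.45,.05):
    q=[L(100-237*np.cos(th),yy,105+237*np.sin(th)) for yy in(55,-55)]; print(round(th,2),(proj(s,np.array(q))-obs).round(1).tolist())
E
```

```text
1.0 [[-23.6, -6.5], [-23.9, -8.4]]
1.05 [[-20.1, -6.0], [-20.4, -7.7]]
1.1 [[-16.4, -5.3], [-16.7, -6.7]]
1.15 [[-12.5, -4.5], [-12.9, -5.6]]
1.2 [[-8.5, -3.4], [-8.9, -4.2]]
1.25 [[-4.4, -2.1], [-4.8, -2.5]]
1.3 [[-0.1, -0.6], [-0.5, -0.7]]
1.35 [[4.2, 1.2], [3.9, 1.3]]
1.4 [[8.7, 3.1], [8.4, 3.6]]
```

```bash
python3 - <<'E'
from plan import *
p,R,s=cur(); print(loc(p))
Rt=R; Rd=tool_down(Y+np.pi/2)
p1,R1=rows(p,R,[(p-R[:,2]*.03,R,2,255),(L(-110,-90,240),R,3,255)])
Rdn=tool_down(Y)
p1,R1=rows(p1,R1,[(L(-120,-60,340),Rdn,6,160)])
rows(p1,R1,[(L(-80,0,430),Rd,11,160)])
E
```

```text
[  -0.8 -102.2  125. ]
[{"tx":-0.0,"ty":-0.0,"tz":-15.0,"ax":0.0,"ay":0.0,"az":0.0,"grip":255},{"tx":-0.0,"ty":-0.0,"tz":-15.0,"ax":0.0,"ay":0.0,"az":0.0,"grip":255},{"tx":-0.6,"ty":-4.1,"tz":-42.9,"ax":0.0,"ay":0.0,"az":0.0,"grip":255},{"tx":-0.5,"ty":-4.1,"tz":-42.8,"ax":0.0,"ay":0.0,"az":0.0,"grip":255},{"tx":-0.6,"ty":-4.0,"tz":-42.9,"ax":0.0,"ay":0.0,"az":0.0,"grip":255}] 5
[{"tx":10.1,"ty":-5.0,"tz":-13.3,"ax":-0.0,"ay":-0.125,"az":-0.0,"grip":160},{"tx":8.4,"ty":-5.0,"tz":-14.5,"ax":-0.0,"ay":-0.125,"az":-0.0,"grip":160},{"tx":6.5,"ty":-5.0,"tz":-15.4,"ax":-0.0,"ay":-0.125,"az":-0.0,"grip":160},{"tx":4.5,"ty":-5.0,"tz":-16.1,"ax":-0.0,"ay":-0.125,"az":-0.0,"grip":160},{"tx":2.5,"ty":-5.1,"tz":-16.6,"ax":-0.0,"ay":-0.124,"az":-0.0,"grip":160},{"tx":0.5,"ty":-5.0,"tz":-16.8,"ax":-0.001,"ay":-0.125,"az":-0.0,"grip":160}] 6
[{"tx":3.6,"ty":-5.5,"tz":-8.2,"ax":0.0,"ay":0.0,"az":-0.143,"grip":160},{"tx":4.4,"ty":-4.9,"tz":-8.2,"ax":0.0,"ay":0.0,"az":-0.143,"grip":160},{"tx":5.0,"ty":-4.2,"tz":-8.2,"ax":0.0,"ay":0.0,"az":-0.143,"grip":160},{"tx":5.6,"ty":-3.4,"tz":-8.2,"ax":0.0,"ay":0.0,"az":-0.143,"grip":160},{"tx":6.0,"ty":-2.6,"tz":-8.2,"ax":0.0,"ay":0.0,"az":-0.143,"grip":160},{"tx":6.3,"ty":-1.7,"tz":-8.2,"ax":0.0,"ay":0.0,"az":-0.143,"grip":160},{"tx":6.5,"ty":-0.8,"tz":-8.2,"ax":0.0,"ay":0.0,"az":-0.143,"grip":160},{"tx":6.5,"ty":0.1,"tz":-8.2,"ax":0.0,"ay":0.0,"az":-0.142,"grip":160},{"tx":6.5,"ty":1.0,"tz":-8.1,"ax":-0.0,"ay":0.0,"az":-0.143,"grip":160},{"tx":6.3,"ty":2.0,"tz":-8.2,"ax":-0.0,"ay":0.0,"az":-0.142,"grip":160},{"tx":5.9,"ty":2.8,"tz":-8.1,"ax":-0.0,"ay":0.0,"az":-0.143,"grip":160}] 11
```

Call:
step_arm(
  targets=[
    {"tx": 0, "ty": 0, "tz": -6, "ax": 0, "ay": 0, "az": 0, "grip": 255},
    {"tx": 0, "ty": 0, "tz": -12, "ax": 0, "ay": 0, "az": 0, "grip": 255},
    {"tx": 0, "ty": -4, "tz": -25, "ax": 0, "ay": 0, "az": 0, "grip": 255},
    {"tx": -1, "ty": -4, "tz": -40, "ax": 0, "ay": 0, "az": 0, "grip": 255},
    {"tx": -1, "ty": -4, "tz": -40, "ax": 0, "ay": 0, "az": 0, "grip": 255},
    {"tx": -1, "ty": 0, "tz": -30, "ax": 0, "ay": 0, "az": 0, "grip": 255},
  ],
  squeeze=20,
)

```text
t: 22.25
tool_pos: [0.4805, -0.2232, 0.2375]
orientation: [2.891, -0.121, 1.139]
force: [-0.1, -1.1, 0.4]
opening: 0.0004
```

```bash
python3 look.py 24 wrist scene; python3 - <<'E'
from plan import *
p,R,s=cur(); print(loc(p))
E
```

```text
[ 0.48136428 -0.22518323  0.24079034] [[ 0.726 -0.086  0.683]
 [-0.058 -0.996 -0.063]
 [ 0.686  0.006 -0.728]] 0.00036961064414771095 22.35 [ 1.04453254 -0.72111933 -0.16508045] [-0.881 -0.727  2.347  0.605  1.026  0.586]
local -0.10729429784862057 -0.09200977079625064
[-107.3  -92.   240.8]
```

View pics/w24.png

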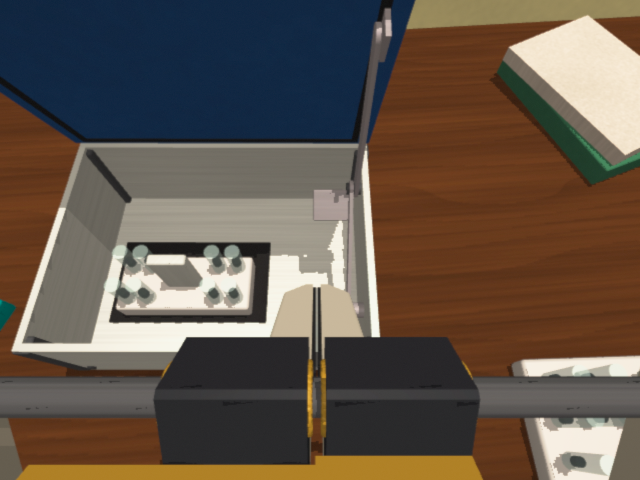

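View pics/s24c.png

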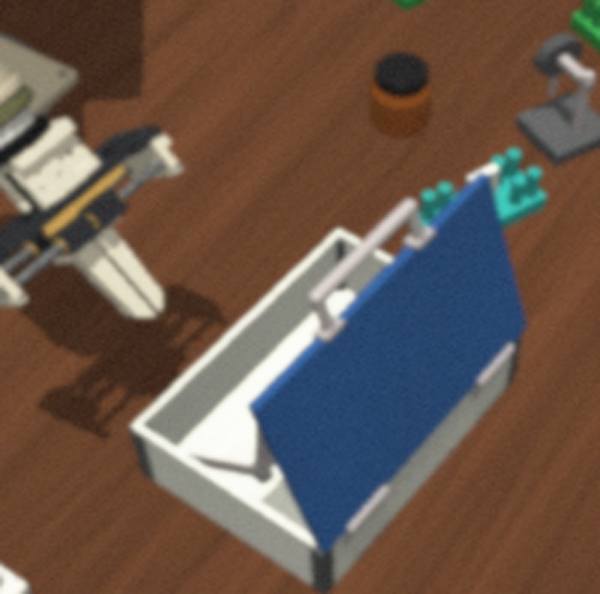

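The stay is broken and stays so; the stiff hinges hold the lid at about 1.30 rad. I'll swing the tool to the bar, staying in front of the lid until high enough.

Call:
step_arm(
  targets=[
    {"tx": 10, "ty": -5, "tz": -13, "ax": 0, "ay": -0.125, "az": 0, "grip": 160},
    {"tx": 8, "ty": -5, "tz": -14, "ax": 0, "ay": -0.125, "az": 0, "grip": 160},
    {"tx": 6, "ty": -5, "tz": -15, "ax": 0, "ay": -0.125, "az": 0, "grip": 160},
    {"tx": 4, "ty": -5, "tz": -16, "ax": 0, "ay": -0.125, "az": 0, "grip": 160},
    {"tx": 2, "ty": -5, "tz": -17, "ax": 0, "ay": -0.125, "az": 0, "grip": 160},
    {"tx": 0, "ty": -5, "tz": -17, "ax": 0, "ay": -0.125, "az": 0, "grip": 160},
    {"tx": 3, "ty": -5, "tz": -9, "ax": 0, "ay": 0, "az": -0.143, "grip": 160},
    {"tx": 4, "ty": -5, "tz": -9, "ax": 0, "ay": 0, "az": -0.143, "grip": 160},
    {"tx": 5, "ty": -4, "tz": -9, "ax": 0, "ay": 0, "az": -0.143, "grip": 160},
    {"tx": 6, "ty": -3, "tz": -9, "ax": 0, "ay": 0, "az": -0.143, "grip": 160},
    {"tx": 6, "ty": -3, "tz": -9, "ax": 0, "ay": 0, "az": -0.143, "grip": 160},
    {"tx": 6, "ty": -2, "tz": -9, "ax": 0, "ay": 0, "az": -0.143, "grip": 160},
    {"tx": 6, "ty": -1, "tz": -9, "ax": 0, "ay": 0, "az": -0.143, "grip": 160},
    {"tx": 6, "ty": 0, "tz": -9, "ax": 0, "ay": 0, "az": -0.143, "grip": 160},
    {"tx": 6, "ty": 1, "tz": -9, "ax": 0, "ay": 0, "az": -0.143, "grip": 160},
    {"tx": 6, "ty": 2, "tz": -9, "ax": 0, "ay": 0, "az": -0.143, "grip": 160},
    {"tx": 6, "ty": 3, "tz": -9, "ax": 0, "ay": 0, "az": -0.143, "grip": 160},
    {"tx": 0, "ty": 0, "tz": 0, "ax": 0, "ay": 0, "az": 0, "grip": 160},
  ],
  squeeze=25,
)

```text
t: 24.15
tool_pos: [0.5165, -0.1375, 0.4332]
orientation: [2.307, 2.132, 0.001]
force: [1.0, -0.4, -0.4]
opening: 0.0346
```

```bash
python3 look.py 25 wrist scene; python3 - <<'E'
from plan import *
p,R,s=cur(); print(loc(p))
E
```

```text
[ 0.51576099 -0.13790564  0.43213523] [[ 0.086  0.996 -0.001]
 [ 0.996 -0.086  0.   ]
 [ 0.    -0.001 -1.   ]] 0.03500327823565219 24.25 [ 0.43551286 -0.6235713   0.02718188] [-0.357 -0.039  1.302 -0.     1.879 -0.272]
local -0.08034156713997223 -0.0021539969535629647
[-80.3  -2.2 432.1]
```

View pics/w25.png

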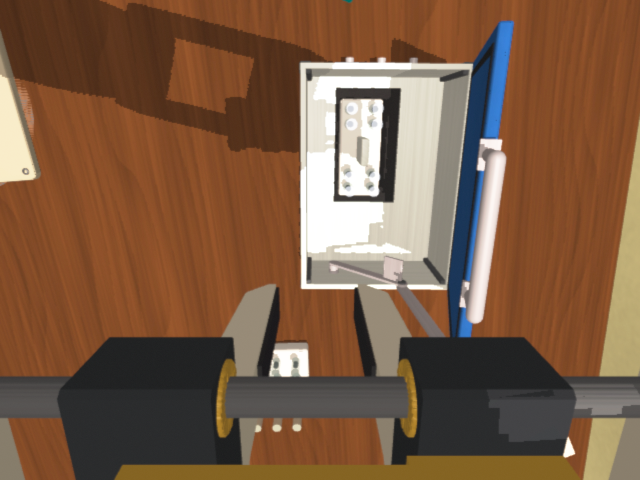

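View pics/s25c.png

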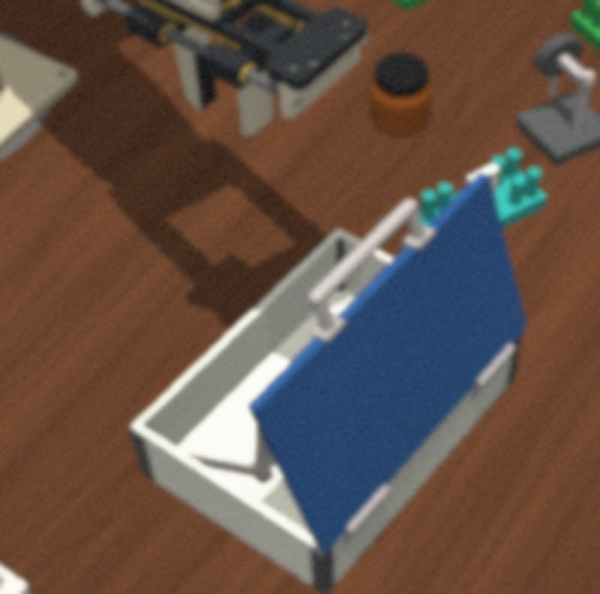

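```bash
python3 - <<'E'
from plan import *
import pickle
w=pickle.load(open("w25.pkl","rb"));s=pickle.load(open("s25.pkl","rb"))
wo=np.array([[494,159],[475,315]]); so=np.array([[408,206],[320,296]])/[3,2.7]+[200,170]
for i in range(2): print(loc(tri(w,wo[i],s,so[i])))
def f(v):
    th=v[0]; q=np.array([L(100-237*np.cos(th)+v[1],yy,105+237*np.sin(th)) for yy in(55,-55)]); return np.r_[(proj(w,q)-wo).ravel(),(proj(s,q)-so).ravel()]
r=least_squares(f,[1.3,0]);print(r.x,r.fun.round(1)); th=r.x[0]; print(100-237*np.cos(th)+r.x[1],105+237*np.sin(th))
E
```

```text
[ 34.1  56.2 326.6]
[ 36.1 -53.3 329.3]
[ 1.22682849 14.03261767] [ 1.3  1.5 -0.9 -0.9 -0.5 -0.  -2.1  0.4]
34.11025648142708 328.11749412063716
```

```bash
python3 - <<'E'
from plan import *
p,R,s=cur(); Rd=tool_down(Y+np.pi/2)
rows(p,R,[(L(34.5,0,400),Rd,4,160),(L(34.5,0,331),Rd,3,160)])
E
```

```text
[{"tx":0.6,"ty":28.7,"tz":8.0,"ax":-0.0,"ay":-0.0,"az":-0.0,"grip":160},{"tx":0.6,"ty":28.7,"tz":8.0,"ax":-0.0,"ay":-0.0,"az":-0.001,"grip":160},{"tx":0.5,"ty":28.7,"tz":8.0,"ax":-0.001,"ay":-0.0,"az":-0.0,"grip":160},{"tx":0.6,"ty":28.8,"tz":8.0,"ax":-0.0,"ay":-0.0,"az":-0.001,"grip":160},{"tx":-0.0,"ty":-0.0,"tz":23.0,"ax":-0.0,"ay":-0.0,"az":0.0,"grip":160},{"tx":-0.0,"ty":-0.0,"tz":23.0,"ax":-0.0,"ay":-0.0,"az":0.0,"grip":160},{"tx":-0.0,"ty":-0.0,"tz":23.0,"ax":-0.0,"ay":-0.0,"az":0.0,"grip":160}] 7
```

Call:
step_arm(
  targets=[
    {"tx": 0.5, "ty": 29, "tz": 8, "ax": 0, "ay": 0, "az": 0, "grip": 160},
    {"tx": 0.5, "ty": 29, "tz": 8, "ax": 0, "ay": 0, "az": 0, "grip": 160},
    {"tx": 0.5, "ty": 29, "tz": 8, "ax": 0, "ay": 0, "az": 0, "grip": 160},
    {"tx": 0.5, "ty": 28, "tz": 8, "ax": 0, "ay": 0, "az": 0, "grip": 160},
    {"tx": 0, "ty": 0, "tz": 10, "ax": 0, "ay": 0, "az": 0, "grip": 160},
    {"tx": 0, "ty": 0, "tz": 0, "ax": 0, "ay": 0, "az": 0, "grip": 160},
  ],
  squeeze=25,
)

```text
t: 24.85
tool_pos: [0.6295, -0.1454, 0.3873]
orientation: [-2.31, -2.122, 0.005]
force: [0.0, -0.2, -0.6]
opening: 0.0344
```

```bash
python3 look.py 26 wrist; python3 - <<'E'
from plan import *
p,R,s=cur(); print(loc(p))
E
```

```text
[ 0.6293776  -0.14544996  0.3894061 ] [[ 0.084  0.996 -0.003]
 [ 0.996 -0.084  0.001]
 [ 0.001 -0.003 -1.   ]] 0.034848052341311435 24.9 [0.87218983 0.28243485 0.54628036] [-0.306  0.257  1.063 -0.     1.825 -0.222]
local 0.03350741886776665 -0.000139135496687289
[ 3.350e+01 -1.000e-01  3.894e+02]
```

View pics/w26.png

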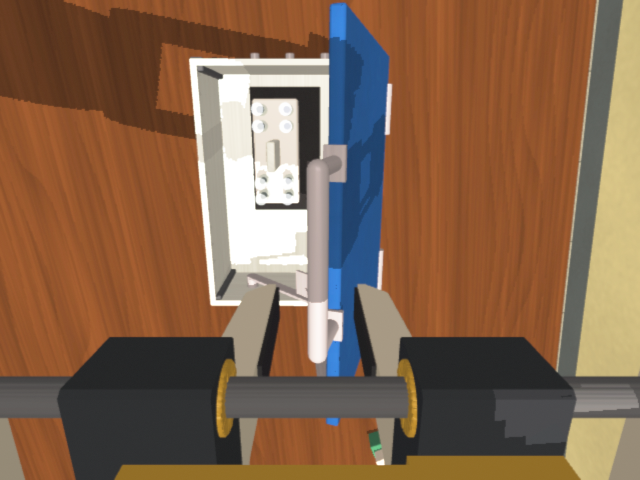

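Call:
step_arm(
  targets=[
    {"tx": 0, "ty": 0, "tz": 20, "ax": 0, "ay": 0, "az": 0, "grip": 160},
    {"tx": 0, "ty": 0, "tz": 20, "ax": 0, "ay": 0, "az": 0, "grip": 160},
    {"tx": 0, "ty": 0, "tz": 17, "ax": 0, "ay": 0, "az": 0, "grip": 160},
    {"tx": 0, "ty": 0, "tz": 0, "ax": 0, "ay": 0, "az": 0, "grip": 200},
    {"tx": 0, "ty": 0, "tz": 0, "ax": 0, "ay": 0, "az": 0, "grip": 255},
    {"tx": 0, "ty": 0, "tz": 0, "ax": 0, "ay": 0, "az": 0, "grip": 255},
    {"tx": 0, "ty": 0, "tz": 0, "ax": 0, "ay": 0, "az": 0, "grip": 255},
    {"tx": 0, "ty": 0, "tz": 0, "ax": 0, "ay": 0, "az": 0, "grip": 255},
  ],
  squeeze=30,
)

```text
t: 25.7
tool_pos: [0.6305, -0.1456, 0.3366]
orientation: [2.309, 2.127, 0.002]
force: [-2.5, 0.0, 6.2]
opening: 0.0112
```

```bash
python3 look.py 27 wrist scene; python3 - <<'E'
from plan import *
p,R,s=cur(); x,y,z=loc(p); print(x,y,z,"th",np.arctan2(z-105,100-x),"r",np.hypot(z-105,100-x))
E
```

```text
[ 0.63048724 -0.14558508  0.3366039 ] [[ 0.082  0.997  0.003]
 [ 0.997 -0.082 -0.001]
 [-0.001  0.003 -1.   ]] 0.011191246534095364 25.8 [-3.01833111  0.26768275  6.98961216] [-0.306  0.24   1.178 -0.     1.721 -0.224]
local 0.03462448235347943 -0.00018068159938214963
34.6 -0.2 336.6 th 1.2955788498104852 r 240.65685113871163
```

View pics/w27.png

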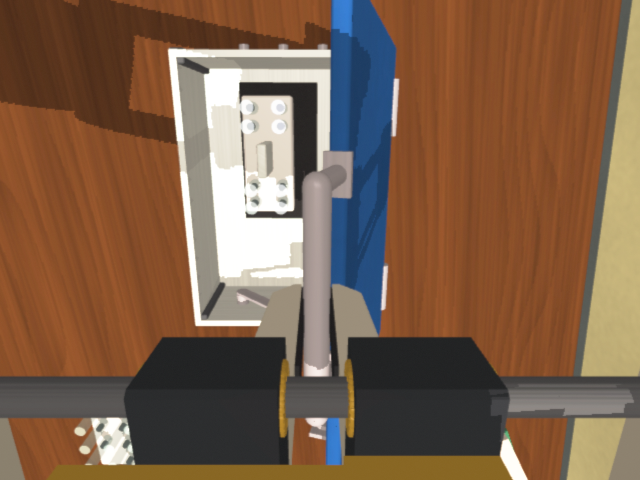

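```bash
python3 - <<'E'
import numpy as np
th=np.r_[1.295,1.27,np.arange(1.22,-.01,-.05)]; th[-1]=0; print(th)
x=-237*np.cos(th);z=237*np.sin(th)
for i in range(1,len(th)): print(round(th[i],3),np.round([x[i]-x[i-1],-(z[i]-z[i-1])],1), end=' ')
E
```

```text
[1.295 1.27  1.22  1.17  1.12  1.07  1.02  0.97  0.92  0.87  0.82  0.77
 0.72  0.67  0.62  0.57  0.52  0.47  0.42  0.37  0.32  0.27  0.22  0.17
 0.12  0.07  0.   ]
1.27 [-5.7  1.7] 1.22 [-11.2   3.8] 1.17 [-11.    4.3] 1.12 [-10.8   4.9] 1.07 [-10.5   5.4] 1.02 [-10.2   5.9] 0.97 [-9.9  6.5] 0.92 [-9.6  6.9] 0.87 [-9.2  7.4] 0.82 [-8.9  7.9] 0.77 [-8.5  8.3] 0.72 [-8.   8.7] 0.67 [-7.6  9.1] 0.62 [-7.1  9.5] 0.57 [-6.6  9.8] 0.52 [-6.1 10.1] 0.47 [-5.6 10.4] 0.42 [-5.1 10.7] 0.37 [-4.6 10.9] 0.32 [-4.  11.2] 0.27 [-3.4 11.3] 0.22 [-2.9 11.5] 0.17 [-2.3 11.6] 0.12 [-1.7 11.7] 0.07 [-1.1 11.8] 0.0 [-0.6 16.6]
```

Call:
step_arm(
  targets=[
    {"tx": 0, "ty": -5.7, "tz": 1.7, "ax": 0, "ay": 0, "az": 0, "grip": 255},
    {"tx": 0, "ty": -11.2, "tz": 3.8, "ax": 0, "ay": 0, "az": 0, "grip": 255},
    {"tx": 0, "ty": -11, "tz": 4.3, "ax": 0, "ay": 0, "az": 0, "grip": 255},
    {"tx": 0, "ty": -10.8, "tz": 4.9, "ax": 0, "ay": 0, "az": 0, "grip": 255},
    {"tx": 0, "ty": -10.5, "tz": 5.4, "ax": 0, "ay": 0, "az": 0, "grip": 255},
    {"tx": 0, "ty": 0, "tz": 0, "ax": 0, "ay": 0, "az": 0, "grip": 255},
  ],
  squeeze=40,
)

```text
t: 26.4
tool_pos: [0.5804, -0.1412, 0.3148]
orientation: [2.311, 2.128, -0.0]
force: [-4.1, 0.7, 1.8]
opening: 0.0107
```

```bash
python3 look.py 28 wrist; python3 - <<'E'
from plan import *
p,R,s=cur(); x,y,z=loc(p); print(x,y,z,"th",np.arctan2(z-105,100-x),"r",np.hypot(z-105,100-x))
E
```

```text
[ 0.58064619 -0.14121068  0.31494134] [[ 0.082  0.997 -0.   ]
 [ 0.997 -0.082  0.   ]
 [ 0.    -0.    -1.   ]] 0.01084027752752975 26.45 [-5.63837592  1.45056249  4.26591547] [-0.324  0.105  1.367 -0.     1.67  -0.242]
local -0.015407852522085649 -3.431796039624328e-06
-15.4 -0.0 314.9 th 1.0681177279297842 r 239.53114620023842
```

View pics/w28.png

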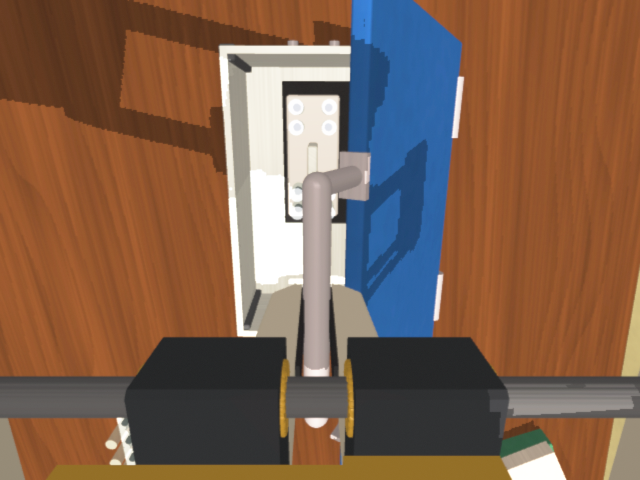

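The lid follows on the expected arc (θ≈1.07) with small forces. I'll continue to about 0.42.

Call:
step_arm(
  targets=[
    {"tx": 0, "ty": -10.2, "tz": 5.9, "ax": 0, "ay": 0, "az": 0, "grip": 255},
    {"tx": 0, "ty": -9.9, "tz": 6.5, "ax": 0, "ay": 0, "az": 0, "grip": 255},
    {"tx": 0, "ty": -9.6, "tz": 6.9, "ax": 0, "ay": 0, "az": 0, "grip": 255},
    {"tx": 0, "ty": -9.2, "tz": 7.4, "ax": 0, "ay": 0, "az": 0, "grip": 255},
    {"tx": 0, "ty": -8.9, "tz": 7.9, "ax": 0, "ay": 0, "az": 0, "grip": 255},
    {"tx": 0, "ty": -8.5, "tz": 8.3, "ax": 0, "ay": 0, "az": 0, "grip": 255},
    {"tx": 0, "ty": -8, "tz": 8.7, "ax": 0, "ay": 0, "az": 0, "grip": 255},
    {"tx": 0, "ty": -7.6, "tz": 9.1, "ax": 0, "ay": 0, "az": 0, "grip": 255},
    {"tx": 0, "ty": -7.1, "tz": 9.5, "ax": 0, "ay": 0, "az": 0, "grip": 255},
    {"tx": 0, "ty": -6.6, "tz": 9.8, "ax": 0, "ay": 0, "az": 0, "grip": 255},
    {"tx": 0, "ty": -6.1, "tz": 10.1, "ax": 0, "ay": 0, "az": 0, "grip": 255},
    {"tx": 0, "ty": -5.6, "tz": 10.4, "ax": 0, "ay": 0, "az": 0, "grip": 255},
    {"tx": 0, "ty": -5.1, "tz": 10.7, "ax": 0, "ay": 0, "az": 0, "grip": 255},
    {"tx": 0, "ty": 0, "tz": 0, "ax": 0, "ay": 0, "az": 0, "grip": 255},
  ],
  squeeze=40,
)

```text
t: 27.85
tool_pos: [0.4791, -0.1322, 0.2011]
orientation: [-2.309, -2.128, -0.001]
force: [6.0, 3.0, -7.4]
opening: 0.011
```

```bash
python3 look.py 29 wrist scene; python3 - <<'E'
from plan import *
p,R,s=cur(); x,y,z=loc(p); print(x,y,z,"th",np.arctan2(z-105,100-x),"r",np.hypot(z-105,100-x))
E
```

```text
[ 0.4794189  -0.13228883  0.2018057 ] [[ 0.082  0.997 -0.   ]
 [ 0.997 -0.082  0.001]
 [ 0.001 -0.    -1.   ]] 0.01063246140273782 27.95 [ 4.779536    3.08838195 -6.31490118] [-3.730e-01 -1.340e-01  1.808e+00  1.000e-03  1.467e+00 -2.920e-01]
local -0.11702677605644363 0.0003938648440256017
-117.0 0.4 201.8 th 0.41959173322231696 r 237.61153170669138
```

View pics/w29.png

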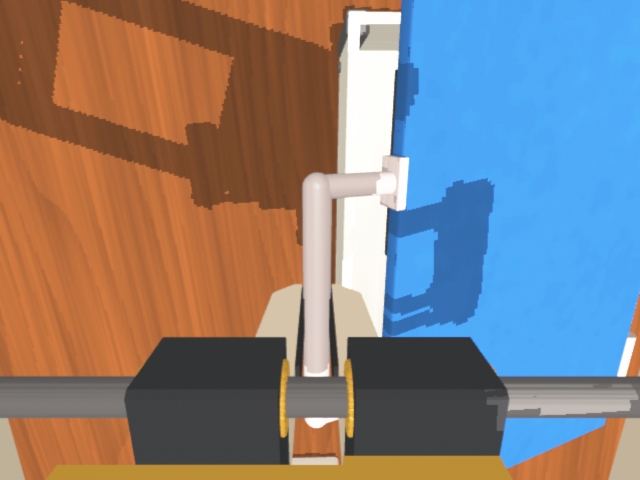

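View pics/s29c.png

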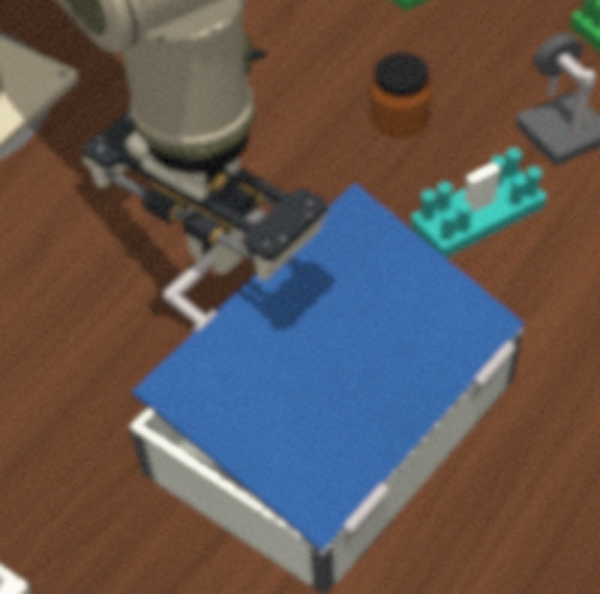

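Call:
step_arm(
  targets=[
    {"tx": 0, "ty": -4.6, "tz": 10.9, "ax": 0, "ay": 0, "az": 0, "grip": 255},
    {"tx": 0, "ty": -4, "tz": 11.2, "ax": 0, "ay": 0, "az": 0, "grip": 255},
    {"tx": 0, "ty": -3.4, "tz": 11.3, "ax": 0, "ay": 0, "az": 0, "grip": 255},
    {"tx": 0, "ty": -2.9, "tz": 11.5, "ax": 0, "ay": 0, "az": 0, "grip": 255},
    {"tx": 0, "ty": -2.3, "tz": 11.6, "ax": 0, "ay": 0, "az": 0, "grip": 255},
    {"tx": 0, "ty": -1.7, "tz": 11.7, "ax": 0, "ay": 0, "az": 0, "grip": 255},
    {"tx": 0, "ty": -1, "tz": 9, "ax": 0, "ay": 0, "az": 0, "grip": 255},
    {"tx": 0, "ty": -0.5, "tz": 7, "ax": 0, "ay": 0, "az": 0, "grip": 255},
    {"tx": 0, "ty": -0.3, "tz": 5, "ax": 0, "ay": 0, "az": 0, "grip": 255},
    {"tx": 0, "ty": 0, "tz": 3, "ax": 0, "ay": 0, "az": 0, "grip": 255},
    {"tx": 0, "ty": 0, "tz": 2, "ax": 0, "ay": 0, "az": 0, "grip": 255},
    {"tx": 0, "ty": 0, "tz": 0, "ax": 0, "ay": 0, "az": 0, "grip": 255},
  ],
  squeeze=40,
)

```text
t: 29.15
tool_pos: [0.4605, -0.1308, 0.1107]
orientation: [2.309, 2.127, 0.005]
force: [1.2, 7.1, 10.2]
opening: 0.0105
```

```bash
python3 look.py 30 wrist scene; python3 - <<'E'
from plan import *
p,R,s=cur(); x,y,z=loc(p); print(x,y,z,"th",np.arctan2(z-105,100-x),"r",np.hypot(z-105,100-x))
E
```

```text
[ 0.46048902 -0.13082714  0.11070208] [[ 0.082  0.997  0.004]
 [ 0.997 -0.082  0.001]
 [ 0.001  0.004 -1.   ]] 0.011130572158498107 29.25 [0.66755636 7.05061408 9.62093836] [-0.385 -0.11   1.959  0.002  1.29  -0.304]
local -0.13601254886543962 0.00026216401503479015
-136.0 0.3 110.7 th 0.024147847591928732 r 236.06882471008322
```

View pics/s30c.png

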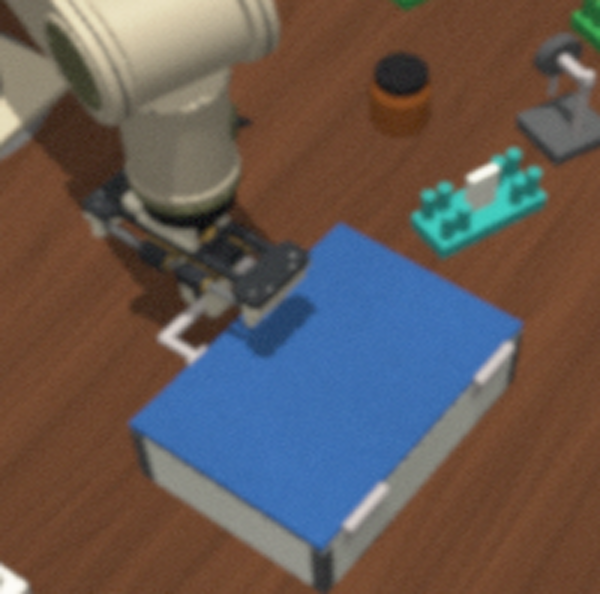

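Call:
step_arm(
  targets=[
    {"tx": 0, "ty": 0, "tz": 1, "ax": 0, "ay": 0, "az": 0, "grip": 255},
    {"tx": 0, "ty": 0, "tz": 1, "ax": 0, "ay": 0, "az": 0, "grip": 255},
    {"tx": 0, "ty": 0, "tz": 0, "ax": 0, "ay": 0, "az": 0, "grip": 255},
  ],
  squeeze=40,
)

```text
t: 29.55
tool_pos: [0.4606, -0.1308, 0.1106]
orientation: [2.309, 2.127, 0.005]
force: [-8.4, 10.1, 26.5]
opening: 0.0106
```

```bash
python3 look.py 31 wrist top
```

```text
[ 0.46054448 -0.13082472  0.1105322 ] [[ 0.081  0.997  0.004]
 [ 0.997 -0.082  0.   ]
 [ 0.001  0.004 -1.   ]] 0.010774675344084663 29.65 [-7.83373186  9.44425421 27.25264719] [-0.385 -0.11   1.959  0.002  1.29  -0.304]
local -0.13595748517867062 0.0002692238900275277
```

View pics/w31.png

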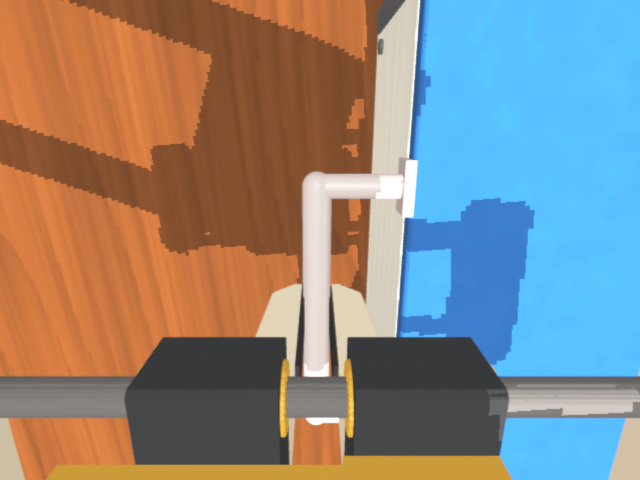

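Hard stop at 27 N, and the lid looks shut. I'll take the load off, open and rise clear, then compare with the first pictures.

Call:
step_arm(
  targets=[
    {"tx": 0, "ty": 0, "tz": -2, "ax": 0, "ay": 0, "az": 0, "grip": 255},
    {"tx": 0, "ty": 0, "tz": 0, "ax": 0, "ay": 0, "az": 0, "grip": 220},
    {"tx": 0, "ty": 0, "tz": 0, "ax": 0, "ay": 0, "az": 0, "grip": 173},
    {"tx": 0, "ty": 0, "tz": 0, "ax": 0, "ay": 0, "az": 0, "grip": 173},
    {"tx": 0, "ty": 0, "tz": 0, "ax": 0, "ay": 0, "az": 0, "grip": 173},
    {"tx": 0, "ty": 0, "tz": -10, "ax": 0, "ay": 0, "az": 0, "grip": 173},
    {"tx": 0, "ty": 0, "tz": -25, "ax": 0, "ay": 0, "az": 0, "grip": 173},
    {"tx": 0, "ty": 0, "tz": -40, "ax": 0, "ay": 0, "az": 0, "grip": 173},
    {"tx": 0, "ty": 0, "tz": -40, "ax": 0, "ay": 0, "az": 0, "grip": 173},
    {"tx": 0, "ty": -20, "tz": -30, "ax": 0, "ay": 0, "az": 0, "grip": 173},
    {"tx": 0, "ty": -20, "tz": -20, "ax": 0, "ay": 0, "az": 0, "grip": 173},
    {"tx": 0, "ty": 0, "tz": 0, "ax": 0, "ay": 0, "az": 0, "grip": 173},
  ],
  squeeze=20,
)

```text
t: 30.85
tool_pos: [0.4188, -0.1286, 0.2784]
orientation: [2.307, 2.124, 0.004]
force: [1.4, -0.1, 0.4]
opening: 0.0302
```

```bash
python3 look.py 32 scene top wrist; python3 - <<'E'
import cv2,numpy as np
a=cv2.imread("pics/s_box.png"); s=cv2.imread("pics/s32.png")
b=cv2.resize(s[250:390,235:385],None,fx=4,fy=4,interpolation=cv2.INTER_CUBIC)
im=np.hstack([a,b]); cv2.imwrite("pics/cmp.png",cv2.resize(im,(800,373)))
s0=cv2.imread("pics/scene0.png"); d=cv2.absdiff(s,s0).max(2)[250:390,235:385]; print((d>40).sum()); cv2.imwrite("pics/dif.png",cv2.resize(d,None,fx=4,fy=4))
E
```

```text
[ 0.4186572  -0.12796122  0.27340091] [[ 0.082  0.997 -0.   ]
 [ 0.997 -0.082  0.   ]
 [ 0.    -0.    -1.   ]] 0.02984046822230139 31.0 [-0.23520711 -0.62344457  0.09460532] [-0.414 -0.335  1.848  0.     1.628 -0.332]
local -0.17793731993106535 -0.0003917642728053197
918
```

View pics/cmp.png

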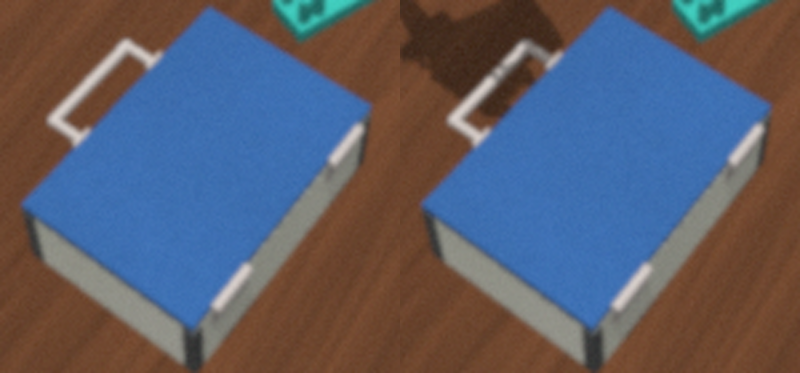

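View pics/dif.png

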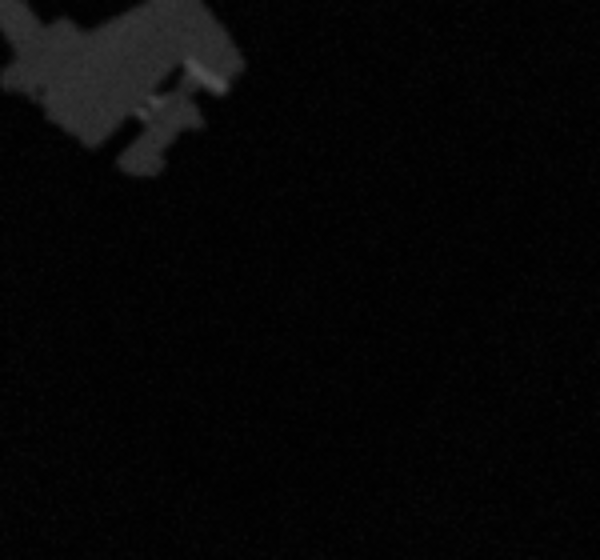

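View pics/t32.png

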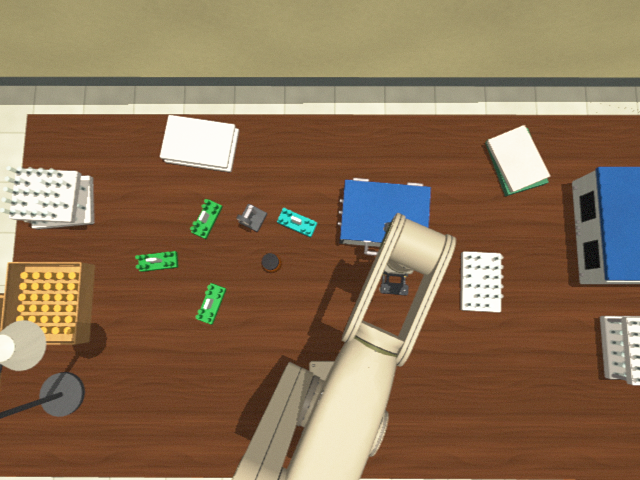

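The difference image over the lid is dark except for the arm's shadow, so the lid is exactly where it was when first shut. Jar, gauge and slab haven't moved, and the gripper is clear. I'm handing in.

```bash
python3 -c "
from plant import robot
print(robot.close_job())"
```

```text
the job is handed in; nothing more can be done
None
```

The job is done and handed in at about 31 s of the 72 s allowed; `close_job()` gives no verdict.

- **Lid up:** I raised the lid by its bar until it hit its stop. After I let go, the straps were past the line and the stay held the lid at about 1.43 rad.
- **Carrier in:** I lifted the white carrier in by its handle plate and set it down. Wrist pictures showed it upright and square to the pad, with black margin on every side. It still looked that way just before the lid closed.
- **Stay broken:** I pushed the thumb plate about 30 mm with the closed fingers. The stay stayed broken and the lid sank only to about 1.30 rad, where the hinges held it.
- **Lid down:** I gripped the bar again and lowered the lid along its arc, holding it throughout, until it met a hard stop at about 27 N.

**Last checks:** the scene picture over the lid matches the first one except for the arm's shadow, so the lid is fully shut. The top picture shows the jar, gauge and big rack where they were, and the gripper was well clear.

**Disagreements:**
- The tool read about 5 mm higher at the closing stop (0.1105 m against 0.105 m). Most of that is a grip about 4 mm higher on the bar the second time, and the picture comparison shows no gap.
- The thumb plate measured up to 7 mm off its stated position, so I found contact in small steps.

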